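# Turn a brush card over into the test box and latch the lid

## Task

Load the brush card for its contact test: first open the test box by lifting its red paddle to release the latch and swinging the lid up until it leans back past upright. Then slide the green brush card off an edge of the black granite plate until it sticks out far enough to get a finger well under it, turn it over and lay it copper side down, flat between the guide pins of the test box - do not let it drop - and close the lid until the latch catches. Leave the other things on the bench where they are.

Things in the scene. Friction and masses are not known exactly. Their poses are not given: they have to be found in the camera images.
- card_mid (a point): Centre (half-way up) of the loose brush card, a rigid dark green plate 90 mm (its x) x 110 mm (its y) x 4 mm, about 85 g; the face its z axis points out of has a flush copper ring and pads, the other is plain. Starts flat near the middle of the granite, copper up, y within 0.15 rad of the granite's y. Too thin to grip lying flat; ends copper down, either way round.
- surface_plate: Black granite plate, fixed, 180 mm (x) x 170 mm (y), origin on the bench under its centre, flat top 75 mm above the bench, upright sides with free space beside them. It stands at one side of the robot's middle, the test box at the other; they may swap. A card pushed out over its edge can be tipped up with one finger from below, the far edge staying on the granite.
- test_box: Grey clamshell test box, fixed; origin on the bench, -x is its front (towards the robot, within 0.1 rad). Base: x -80 to +103 mm, y -95 to +95 mm, 40 mm tall; a black nest stands on it. The lid is hinged along the rear (+x) and has a red paddle at the middle of its front edge. The shut lid hides the nest.
- nest_seat (a point): Centre of the nest's seat, 76 mm above the bench and 4 mm behind (+x) the box's origin, axes as the box's. The card lies here, its 110 mm along y. Eight tapered steel pins, 8 mm thick, stand 10 mm above the seat with 3 mm play all round the card: at x +-52, y +-36 and x +-36, y +-62 mm. Laid, the card's centre is 2 mm above this point.
- nest_relief (a point): Middle of the finger relief at the nest's +y end, at seat height, 44 mm from the seat's centre; there is an equal one at -y. Each is a gap under the end of the card, 52 mm wide (x), 22 mm deep in from the card's edge, 36 mm down, open outwards: room for a finger below the card's end while it is laid.
- lid (a joint): Lid angle, rad: 0 shut, 1.57 upright, 1.75 fully open. Starts shut and latched. A friction hinge (0.3 N m) holds it wherever it is left. The lid is a 10 mm aluminium frame with a clear pane, 180 mm wide (y), reaching 177 mm forward of the hinge axis; upper face 7 mm above that axis when shut. Pads under it stop just above the laid card; a latch housing hangs 27 mm below its front, y +-26 mm.
- lid_hinge (a point): Point on the lid's hinge axis at its middle: x +97 mm, y 0, z +95 mm in the test box's frame. The axis runs along the box's y.
- paddle (a joint): Angle of the red latch paddle on the lid, rad: 0 down (a spring returns it), 0.75 fully up against its stop. A pawl on it holds the lid until it is lifted past about 0.3; lifting on raises the lid. When the lid is shut the sloping pawl snaps in by itself: press its front down with 5 to 15 N until lid and paddle read 0.
- paddle_lip (a point): Point to pinch on the paddle, moving with it: a red tongue 30 mm wide (box's y), 8 mm thick, jutting 34 mm out before the shut lid, free at both sides and below. 15 mm behind its tip, 42 mm before the paddle's pivot, which is 154 mm before and 14 mm above the lid's hinge axis. Shut: x -99, y 0, z +110 mm in the box's frame. Pinched at its sides from above it turns between the fingers.
- turned_stop: Bystander, to be left alone: turned aluminium stop, about 55 mm across and 57 mm tall; origin at the centre of its underside, on the bench.
- hex_key_1: Bystander, to be left alone: L-shaped hex key, 88 mm long; origin at the centre of its underside, on the bench.
- dial_gauge: Bystander, to be left alone: dial gauge on its back, 118 mm long; origin at the centre of its underside, on the bench.
- v_block: Bystander, to be left alone: steel V block, 52 mm long, 34 mm tall; origin at the centre of its underside, on the bench.
- spanner: Bystander, to be left alone: spanner, 151 mm long; origin at the centre of its underside, on the bench.
There are look-alikes about, which are no part of the job. Of the things that look like the part that bears card_mid, the larger one is meant.

How it is judged:
On the way, in this order (a step that is already met when the one before it is completed fails the run):
1. the latch is released and the lid leans back past upright (over 1.6 rad) (value of joint lid above 1.6 rad), for 0.1 s.
2. the card, lying flat, sticks out at least 15 mm over an edge of the granite plate (angle between card_mid's own z axis and vertical below 0.12 rad and z of card_mid in the frame of surface_plate below 0.082 m and (y of card_mid in the frame of surface_plate above 0.045 m or y of card_mid in the frame of surface_plate below -0.045 m or x of card_mid in the frame of surface_plate above 0.06 m or x of card_mid in the frame of surface_plate below -0.06 m)), for 0.1 s.
3. the card lies flat in the nest between the guide pins, copper side down, with the lid still open and no finger on the card (horizontal distance between card_mid and nest_seat below 0.006 m and z of card_mid in the frame of nest_seat between 0 and 0.0045 m and angle between card_mid's own z axis and vertical above 3.08 rad and angle between the y axis of card_mid and the y axis of nest_seat, either way round below 0.1 rad and value of joint lid above 0.5 rad and contact force between the fingers and card below 0.1 N), for 0.2 s.
At the end, for the whole second after the job is handed in: Card at rest, copper down, flat in the nest (centre within 6 mm of the nest centre in plan and 2.5 mm of its seated height, level within 0.06 rad, long side along the box's y within 0.1 rad); lid shut (below 0.025 rad) and paddle down (below 0.08 rad), so that the pawl holds (horizontal distance between card_mid and nest_seat below 0.006 m and z of card_mid in the frame of nest_seat between 0 and 0.0045 m and angle between card_mid's own z axis and vertical above 3.08 rad and angle between the y axis of card_mid and the y axis of nest_seat, either way round below 0.1 rad and value of joint lid below 0.025 rad and value of joint paddle below 0.08 rad and linear speed of card below 0.02 m/s); the robot touches nothing.
It fails at once if the card falls: it moves faster than 0.8 m/s with no finger touching it (linear speed of card above 0.8 m/s and contact force between the fingers and card below 0.01 N).
It fails at once if the card drops below the granite and the nest, to the bench (height (world z) of card_mid below 0.04 m).
It fails at once if another thing on the bench is moved by more than 25 mm (distance of any of turned_stop, hex_key_1, dial_gauge, v_block, spanner from where it was at the start of the episode above 0.025 m).
It also fails if it takes over 72 s, if anything falls off the work surface, if the arm or the gripper's body presses on something with over 40 N, if the wrist force passes 120 N, or if a joint passes its speed limit or range.

## Robot

A 7-joint arm with a two-finger parallel gripper is mounted at the origin on a cart in front of the work surface, level with it; the furniture and walls round the work are solid. World frame = base frame: x ahead of the robot, y to its left, z up, the work surface at z = 0. Lengths are in m, angles in rad, forces in N, time in s.
With the tool pointing down it reaches from about 0.35 to 0.9 m from the base axis. Payload 19.9 kg.
Tool frame: the origin (TCP) lies at the very end of the fingers, on their centre line; the grasp point (between the pads) lies 19 mm behind it (manip.tcp_to_grasp is the distance from the TCP to the grasp point, in m); z points along the fingers, y is the line along which they close (so a half turn about z gives the same grasp; the last joint's range is limited). The gripper opens to 94 mm and grips with 3 to 60 N. Pads are 16 mm wide; open, the fingers measure 119 mm over their backs; the gripper's body (75 mm by 177 mm) begins 78 mm behind the grasp point.
Start: joints at [-0.042, 0.417, -0.01, 1.614, 0.005, 1.111, -0.053], TCP at [0.625, 0, 0.17] pointing down, gripper open.
Joint ranges: [-2.81, 2.81], [-0.39, 2.02], [-1.27, 1.25], [0.06, 2.57], [-1.19, 4.33], [0.19, 2], [-2.82, 2.82]. Speed limits (rad/s): [1.89, 1.89, 2.39, 2.39, 3.01, 3.01, 3.01].

## Interface

Orientations are given as a rotation vector (axis times angle).
In Python, from rig import readout, eyes, finish_job, manip gives the robot as it stands.
- The arm moves only by the shell command python3 -m crank 'ROWS' [FORCE]. ROWS is JSON, a list of rows, each a list of 7 numbers: the shift along the tool's x, y, z in m, then the turn, a rotation vector about the tool's x, y, z in rad, then the opening, from 0 (shut) to 1 (fully open). A call has 1 to 20 rows; each row shifts and turns the commanded pose from where the row before left it, along the tool's axes as they then stand; what a row does not reach is not made up. A row lasts 1/10 s, in which the tool goes at most 50 mm and 8.59 degrees, less where a joint would pass 70% of its speed; a pose out of reach is approached as far as the arm can. A call with a gripper value outside its range is refused whole. The fingers move at their own pace and stop on an object; FORCE is the grip in N (left out, the last holds). Time passes only in rows, so rows that do not move let the fingers close. It gives the time, the measured TCP pose, the force, the opening and the grip force at its end, in the units of the state.
- readout.get_obs(): the state, without advancing time (a new reading comes with each control period).
- eyes.get_image(name): name is "scene" or "side" or "wrist"; returns a dict with "image" (480x640x3 uint8, red, green, blue), "mtx" (3x3 intrinsics, pixels), "rvec" (rotation vector, rad) and "tvec" (3), from world to camera coordinates, as OpenCV has them. Camera axes: x right, y down, z forward; pixel columns grow to the right and rows downward; lengths in m; the calibration is good to about 2 mm. The wrist camera is an equidistant fisheye: a pixel r from the principal point sees the ray r / f radians off the axis. A picture is of the moment at which its call begins. There is no depth.
- finish_job(): hands the job in; it is judged then, once.
Trained networks look in a picture, given as the dict that the camera call returned (one of the last four; its "shot" number tells which), for a name from the list of things; names that differ only in an ending like _2 or _b are one class to them, and where a whole thing is asked for, a point or a joint stands for the part that bears it (a point fixed in the world has none). Each returns a list of dicts, best first, with "p" (0 to 1); they miss things now and then, are a little off and sometimes report something else, mostly with a low value. They report only what shows in the picture. A call takes as long as a camera call. They do not tell look-alikes from the thing itself.
- eyes.find_in(name, picture): "centre" ([column, row] as shares, 0 to 1, of the picture: columns of its width, rows of its height, amid what is visible of it).
- eyes.trace(name, picture): "pixels" (480x640 bool, what is visible of it) and "centre" ([column, row] as shares, 0 to 1, of the picture: columns of its width, rows of its height, amid what is visible of it).
The state is a dict: "time_s": time; "q": joint angles; "qvel": joint speeds; "effort": joint torques, N m; "tcp_pos": TCP position; "tool_rot": TCP orientation; "ft_force": force on the tool from outside, world axes, zero at the start; "ft_torque": the same for the moment, N m; "width": finger opening in m; "gripper_force": force on a finger pad.
Only numpy, scipy, OpenCV 4.12 (cv2) and the standard library are available. Lean on these libraries where they do the work, as an engineer would, in place of code of your own. Each camera call takes 0.05 s, during which the arm holds its last target. There are 200 camera calls.

## Working session

There is one attempt and no reset: what is moved stays moved. The work goes in short steps, Python scripts to look and compute and a shell command to move; the robot and the scene stay as the last step left them, time stands still between calls to the robot, and variables do not carry over. Pictures are saved under pics/ and viewed, at most 10 in all, crops included, and the job is handed in when it is done.

```bash
ls; mkdir -p pics; cat > h.py <<'E'
import numpy as np, cv2
from rig import readout, eyes, manip
from scipy.spatial.transform import Rotation as R
def save(im,name): cv2.imwrite('pics/'+name, cv2.cvtColor(im,cv2.COLOR_RGB2BGR))
def ray(pic,uv):
    K=pic['mtx'];Rm=cv2.Rodrigues(np.array(pic['rvec'],float))[0];t=np.array(pic['tvec'],float)
    d=np.linalg.inv(K)@np.array([uv[0],uv[1],1.]); return -Rm.T@t, Rm.T@d
def onz(pic,uv,z):
    c,d=ray(pic,uv); return c+d*(z-c[2])/d[2]
def proj(pic,P):
    return cv2.projectPoints(np.array(P,float).reshape(-1,1,3),np.array(pic['rvec'],float),np.array(pic['tvec'],float),pic['mtx'],None)[0].reshape(-1,2)
E
python3 - <<'E'
from h import *
for n in ['scene','side']:
    p=eyes.get_image(n); save(p['image'],n+'0.png')
    c,_=ray(p,(0,0)); print(n,c.round(3),p['mtx'].tolist())
    for k in ['card_mid','surface_plate','test_box','paddle','turned_stop','hex_key_1','dial_gauge','v_block','spanner']:
        for r in eyes.find_in(k,p)[:3]: print(k,round(r['p'],2),(np.array(r['centre'])*[640,480]).round())
print(readout.get_obs()['tcp_pos'],readout.get_obs()['tool_rot'])
E
```

```text
pics
scene [ 0.065 -0.812  1.296] [[592.8009619389888, 0.0, 323.42194948509297], [0.0, 592.8009619389888, 231.9139588054468], [0.0, 0.0, 1.0]]
card_mid 0.66 [339. 297.]
card_mid 0.65 [291. 242.]
test_box 0.78 [376. 341.]
test_box 0.61 [289. 242.]
paddle 0.73 [336. 342.]
turned_stop 0.62 [263. 201.]
dial_gauge 0.6 [424. 294.]
v_block 0.57 [454. 317.]
v_block 0.47 [339. 343.]
spanner 0.76 [241. 186.]
side [0.402 1.115 0.745] [[514.9059520743757, 0.0, 322.13445066409696], [0.0, 514.9059520743757, 236.5864765589824], [0.0, 0.0, 1.0]]
card_mid 0.84 [367. 251.]
card_mid 0.5 [360. 229.]
surface_plate 0.67 [360. 270.]
test_box 0.86 [367. 186.]
paddle 0.71 [404. 170.]
turned_stop 0.66 [332. 335.]
turned_stop 0.41 [368. 185.]
hex_key_1 0.64 [281. 358.]
hex_key_1 0.43 [293. 182.]
dial_gauge 0.82 [295. 200.]
v_block 0.53 [292. 182.]
spanner 0.92 [345. 405.]
[ 6.24987341e-01 -2.09480153e-05  1.70338357e-01] [ 2.22142186e+00  2.22142486e+00 -1.23322375e-04]
```

View pics/scene0.png

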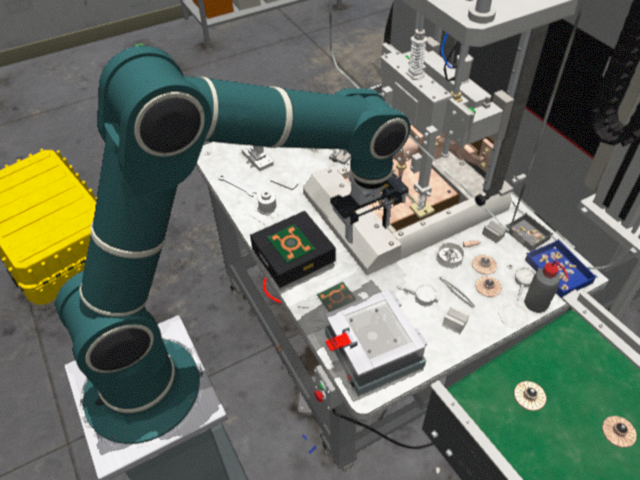

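View pics/side0.png

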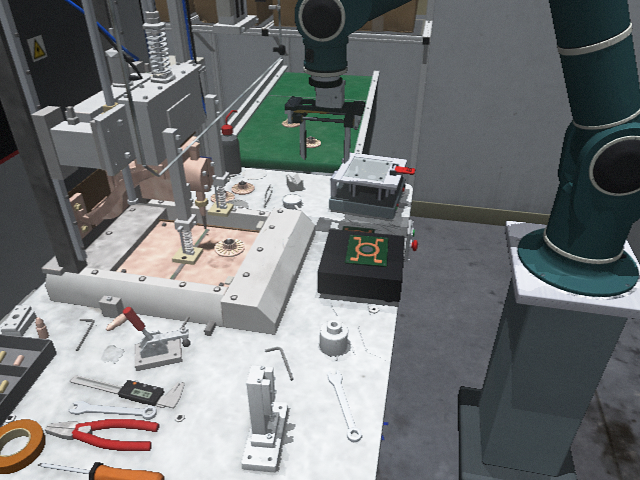

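Scene: the arm hangs over the bench. The granite (~293,250) carries the large green card (291,242), and a smaller look-alike card lies on the bench at (339,297). The test box is at (376,341) with its red paddle at (340,342).
Side: the card is on the granite at (367,251), with the box behind it at (367,186).

Two candidates for card_mid: (291,242), on the granite and larger, and (339,297), on the bench and smaller. The first fits; I'll confirm it in a crop and measure.

```bash
python3 - <<'E'
from h import *
def rect(pts):
    (c,wh,a)=cv2.minAreaRect(pts.astype(np.float32)); return np.round(c,4),np.round(wh,4),round(a,2)
for n in ['scene','side']:
    p=eyes.get_image(n)
    if n=='scene':
        save(cv2.resize(p['image'][190:390,220:460],None,fx=3,fy=3,interpolation=cv2.INTER_CUBIC),'crop1.png')
    for k,z in [('card_mid',.079),('surface_plate',.075),('paddle',.11),('test_box',.102),('lid',.102)]:
        for r in eyes.trace(k,p)[:2]:
            ys,xs=np.nonzero(r['pixels']); 
            P=np.array([onz(p,(x,y),z)[:2] for x,y in zip(xs,ys)])
            print(n,k,round(r['p'],2),len(xs),(np.array(r['centre'])*[640,480]).round(),rect(P),P.mean(0).round(4),P.min(0).round(3),P.max(0).round(3))
            np.save(f'm_{n}_{k}.npy',r['pixels'])
    # bystanders
    for k in ['turned_stop','hex_key_1','dial_gauge','v_block','spanner']:
        for r in eyes.find_in(k,p)[:2]:
            print(n,k,round(r['p'],2),onz(p,np.array(r['centre'])*[640,480],.015).round(3))
E
```

```text
scene card_mid 0.98 643 [336. 294.] (array([ 0.5107, -0.0443]), array([0.0799, 0.0661]), 1.22) [ 0.5104 -0.0455] [ 0.471 -0.078] [ 0.551 -0.011]
scene card_mid 0.92 1005 [292. 241.] (array([0.4942, 0.1721]), array([0.0905, 0.1124]), 3.89) [0.4945 0.1705] [0.448 0.115] [0.542 0.231]
scene surface_plate 0.56 3059 [295. 258.] (array([0.4937, 0.161 ]), array([0.1975, 0.2121]), 2.17) [0.4912 0.151 ] [0.394 0.054] [0.594 0.269]
scene paddle 0.69 322 [337. 341.] (array([ 0.4428, -0.1781]), array([0.0351, 0.0624]), 89.05) [ 0.4431 -0.1773] [ 0.412 -0.196] [ 0.474 -0.16 ]
scene test_box 0.86 7099 [374. 341.] (array([ 0.5169, -0.2078]), array([0.2292, 0.2154]), 84.59) [ 0.5167 -0.2134] [ 0.41  -0.328] [ 0.633 -0.089]
scene test_box 0.26 5094 [375. 333.] (array([ 0.52  , -0.1875]), array([0.1839, 0.2115]), 84.32) [ 0.5263 -0.1911] [ 0.415 -0.285] [ 0.63  -0.091]
scene lid 0.9 5135 [372. 335.] (array([ 0.518 , -0.1879]), array([0.1848, 0.2142]), 85.02) [ 0.5251 -0.1916] [ 0.411 -0.286] [ 0.627 -0.092]
scene lid 0.68 350 [336. 341.] (array([ 0.4444, -0.1735]), array([0.0363, 0.0649]), 89.9) [ 0.4
[... 995 characters left out ...]
63]
side test_box 0.74 4002 [368. 186.] (array([ 0.5273, -0.1099]), array([0.3394, 0.2049]), 81.76) [ 0.5242 -0.0964] [ 0.412 -0.285] [0.628 0.06 ]
side lid 0.76 2126 [370. 173.] (array([ 0.5179, -0.1844]), array([0.2018, 0.2136]), 85.0) [ 0.5243 -0.1779] [ 0.409 -0.291] [ 0.628 -0.079]
side lid 0.67 248 [293. 204.] (array([0.701, 0.035]), array([0.0454, 0.0757]), 13.69) [0.7004 0.0339] [ 0.676 -0.004] [0.727 0.071]
side turned_stop 0.77 [0.529 0.389 0.015]
side hex_key_1 0.72 [0.506 0.174 0.015]
side hex_key_1 0.5 [0.605 0.469 0.015]
side dial_gauge 0.5 [ 0.737 -0.111  0.015]
side v_block 0.76 [ 0.767 -0.226  0.015]
side spanner 0.86 [0.477 0.545 0.015]
side spanner 0.33 [0.607 0.467 0.015]
```

View pics/crop1.png

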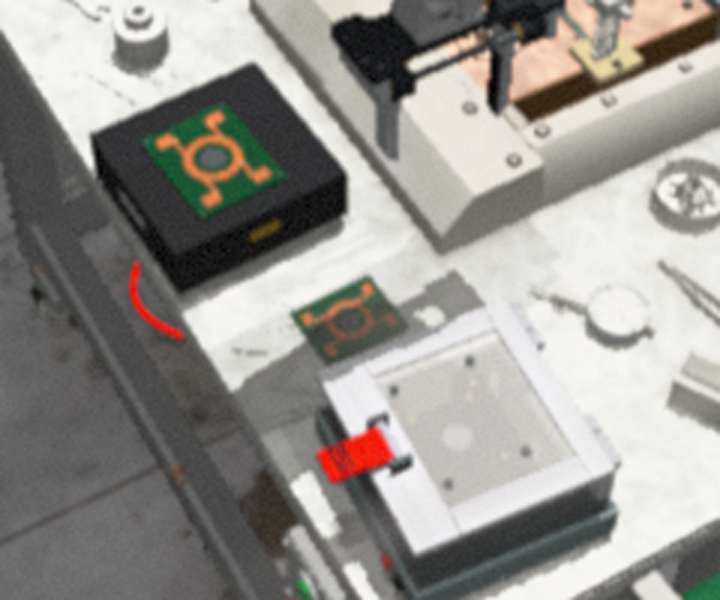

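Scene crop: the copper-up card on the granite is the larger one (centre ≈(213,157) in the crop) and measures 90x112 mm at the granite's height, so it is the one meant. The bench card at (350,320) is smaller, about 80x66 mm. Next I'll fit the granite and box poses from their silhouettes.

```bash
python3 - <<'E'
from h import *
from scipy.optimize import minimize
pics={n:eyes.get_image(n) for n in ['scene','side']}
def boxpts(a,b): return np.array([[x,y,z] for x in (a[0],b[0]) for y in (a[1],b[1]) for z in (a[2],b[2])])
def sil(pic,parts,pose):
    m=np.zeros((1920,2560),np.uint8)
    Rz=R.from_euler('z',pose[2]).as_matrix()
    for P in parts:
        uv=proj(pic,P@Rz.T+[pose[0],pose[1],0])*4+1.5
        cv2.fillConvexPoly(m,cv2.convexHull(uv.astype(np.float32)).round().astype(np.int32),1)
    return m
def fit(key,parts,x0,hull,use=('scene','side')):
    T={}
    for n in use:
        m=np.load(f'm_{n}_{key}.npy').astype(np.uint8) 
        m=cv2.resize(m,None,fx=4,fy=4,interpolation=cv2.INTER_NEAREST)
        if hull:
            pts=np.argwhere(m)[:,::-1].astype(np.int32); cv2.fillConvexPoly(m,cv2.convexHull(pts),1)
        T[n]=m
    def cost(p):
        c=0
        for n,m in T.items():
            s=sil(pics[n],parts,p); c+=1-(s&m).sum()/(s|m).sum()
        return c
    r=minimize(cost,x0,method='Nelder-Mead',options=dict(initial_simplex=np.array([x0]+[np.array(x0)+d for d in np.diag([.01,.01,.05])]),xatol=1e-4,fatol=1e-4))
    print(key,use,r.x.round(4),round(r.fun,3)); return r.x
# re-trace best masks
for n,p in pics.items():
    for k in ['surface_plate','lid','test_box','card_mid']:
        rs=eyes.trace(k,p)
        exp={'surface_plate':{'scene':(295,258),'side':(361,271)},'lid':{'scene':(372,335),'side':(370,173)},'test_box':{'scene':(374,341),'side':(368,186)},'card_mid':{'scene':(292,241),'side':(368,248)}}[k][n]
        rs=[r for r in rs if np.hypot(*(np.array(r['centre'])*[640,480]-exp))<8]
        rs.sort(key=lambda r:-r['pixels'].sum())
        if rs: np.save(f'm_{n}_{k}.npy',rs[0]['pixels'])
        else: print('none',n,k)
G=[boxpts((-.09,-.085,0),(.09,.085,.075))]
L=[boxpts((-.08,-.09,.092),(.101,.09,.102)),boxpts((-.114,-.015,.106),(-.07,.015,.114))]
B=L+[boxpts((-.08,-.095,0),(.103,.095,.04))]
C=[boxpts((-.045,-.055,.075),(.045,.055,.079))]
for use in [('scene','side'),('scene',),('side',)]:
    fit('surface_plate',G,[.495,.165,.03],True,use)
    fit('lid',L,[.53,-.19,-.08],False,use)
    fit('card_mid',C,[.494,.171,.07],True,use)
E
```

```text
surface_plate ('scene', 'side') [0.5008 0.1783 0.0076] 0.213
lid ('scene', 'side') [ 0.5216 -0.1885 -0.0688] 0.191
card_mid ('scene', 'side') [0.4928 0.1711 0.0706] 0.152
surface_plate ('scene',) [0.5049 0.191  0.0357] 0.043
lid ('scene',) [ 0.5227 -0.1845 -0.0774] 0.077
card_mid ('scene',) [0.4939 0.1741 0.0879] 0.051
surface_plate ('side',) [0.5011 0.1639 0.0455] 0.045
lid ('side',) [ 0.5215 -0.191  -0.0639] 0.091
card_mid ('side',) [0.4924 0.1688 0.065 ] 0.031
```

```bash
python3 - <<'E'
from h import *
p=eyes.get_image('scene')
for uv in [(95,135),(255,65),(345,180)]:
    u=(uv[0]/3+220,uv[1]/3+190); print(u,onz(p,u,.075).round(3))
for pose in [(.502,.170,.037),(.502,.178,.037)]:
  Rz=R.from_euler('z',pose[2]).as_matrix()
  for n in ['scene','side']:
    p=eyes.get_image(n)
    P=np.array([[x,y,.075] for x,y in [(-.09,-.085),(.09,-.085),(.09,.085),(-.09,.085)]])@Rz.T+[pose[0],pose[1],0]
    c=p['image'].copy(); 
    c=cv2.resize(c[190:310,230:350] if n=='scene' else c[220:310,300:420],None,fx=5,fy=5,interpolation=cv2.INTER_CUBIC)
    o=np.array([230,190]) if n=='scene' else np.array([300,220])
    cv2.polylines(c,[((proj(p,P)-o+.5)*5).round().astype(int).reshape(-1,1,2)],True,(255,255,0),1)
    globals()[n+str(pose[1])]=c
a=scene0.17 if 0 else None
top=np.hstack([globals()['scene0.17'][:,:,:],globals()['side0.17'][:600,:600] if 0 else cv2.copyMakeBorder(globals()['side0.17'],0,150,0,0,cv2.BORDER_CONSTANT)])
save(cv2.resize(top,(800,400)),'fit.png')
E
```

```text
File "<stdin>", line 15
    a=scene0.17 if 0 else None
            ^^^
SyntaxError: invalid syntax
```

```bash
python3 - <<'E'
from h import *
p=eyes.get_image('scene')
for uv in [(95,135),(255,65),(345,180)]:
    u=(uv[0]/3+220,uv[1]/3+190); print(u,onz(p,u,.075).round(3))
pose=(.502,.170,.037); Rz=R.from_euler('z',pose[2]).as_matrix(); out=[]
P=np.array([[x,y,.075] for x,y in [(-.09,-.085),(.09,-.085),(.09,.085),(-.09,.085)]])@Rz.T+[pose[0],pose[1],0]
for n,o in [('scene',(235,190)),('side',(300,215))]:
    p=eyes.get_image(n); o=np.array(o)
    c=cv2.resize(p['image'][o[1]:o[1]+110,o[0]:o[0]+110],(400,400),interpolation=cv2.INTER_CUBIC)
    cv2.polylines(c,[((proj(p,P)-o+.5)*400/110).round().astype(int).reshape(-1,1,2)],True,(255,255,0),1); out.append(c)
save(np.hstack(out),'fit.png')
E
```

```text
(251.66666666666666, 235.0) [0.414 0.255 0.075]
(305.0, 211.66666666666666) [0.585 0.26  0.075]
(335.0, 250.0) [0.587 0.092 0.075]
```

View pics/fit.png

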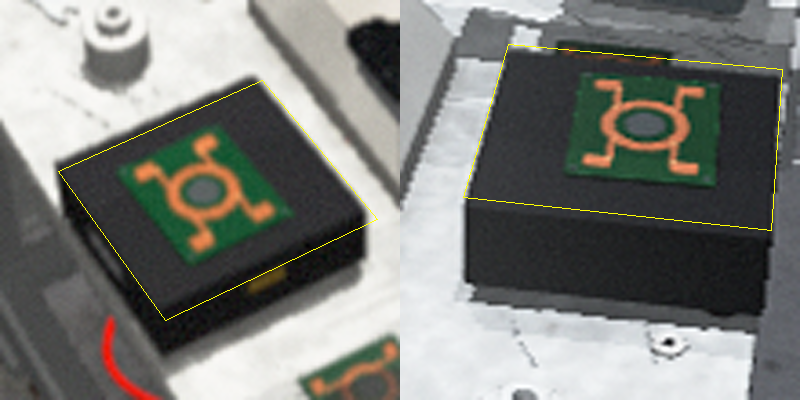

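Scene half: the outline at y=0.170 sits about 2 px too far toward −y (right corner drawn at (376,218), true at (368,213)). The side half matches well. I'll use granite (0.500, 0.173, yaw 0.037), card (0.493, 0.171, yaw 0.07) and box (0.522, −0.1885, yaw −0.07).

Next I'll turn the tool and go to the paddle.

```bash
python3 -m crank '[[0,0,0,0,0,-0.15,1],[0,0,0,0,0,-0.15,1],[0,0,0,0,0,-0.15,1],[0,0,0,0,0,-0.15,1],[0,0,0,0,0,-0.15,1],[0,0,0,0,0,-0.15,1],[0,0,0,0,0,-0.15,1],[0,0,0,0,0,-0.15,1],[0,0,0,0,0,-0.15,1],[0,0,0,0,0,-0.15,1],[0.03,-0.03,0,0,0,0,1],[0.03,-0.03,0,0,0,0,1],[0.03,-0.03,0,0,0,0,1],[0.03,-0.03,0,0,0,0,1],[0.03,-0.03,0,0,0,0,1],[0.02,-0.025,0,0,0,0,1],[0.019,-0.02,0,0,0,0,1],[0,0,0,0,0,0,1]]'
cat >> h.py <<'E'
def rows(p1,R1,n,opening,p0=None,R0=None):
    "even rows from pose 0 to pose 1 (straight line, slerp), in tool axes"
    o=readout.get_obs(); p0=np.array(o['tcp_pos'] if p0 is None else p0); R0=R.from_rotvec(o['tool_rot']) if R0 is None else R0
    rv=(R0.inv()*R1).as_rotvec()/n; st=(np.array(p1)-p0)/n
    out=[]
    for i in range(n):
        out.append(np.r_[(R0*R.from_rotvec(rv*i)).inv().apply(st),rv].round(4).tolist()+[opening])
    return out
E
python3 - <<'E'
from h import *
o=readout.get_obs(); print(o['q'],R.from_rotvec(o['tool_rot']).as_matrix().round(3))
p=eyes.get_image('wrist'); save(p['image'],'w1.png'); print(p['mtx'],p['rvec'],p['tvec'])
E
```

```text
time_s: 4.55
tcp_pos: [0.4205, -0.1836, 0.1706]
tool_rot: [-0.118, -3.139, 0.002]
ft_force: [0.8, -0.5, -0.1]
width: 0.0942
gripper_force: 0.0
[ 0.53214366  0.12403452 -0.20281893  2.00373887  0.03045944  1.01646357
  1.8105652 ] [[-0.997  0.075 -0.   ]
 [ 0.075  0.997 -0.001]
 [ 0.    -0.001 -1.   ]]
[[371.64829954   0.         317.1114317 ]
 [  0.         371.64829954 243.14392434]
 [  0.           0.           1.        ]] [-2.15862045 -2.00490202 -0.25357025] [ 0.15169424 -0.44425395  0.28277009]
```

View pics/w1.png

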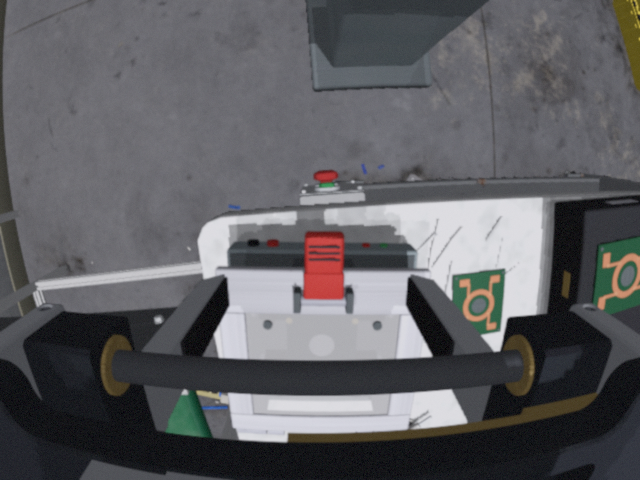

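Wrist view: the red paddle is centred at (324,262), with its tip edge at row 233, between the two fingers. The small card (478,300) and the granite are at the right. I'll refine the paddle position from this picture.

```bash
cat >> h.py <<'E'
def wray(pic,uv):
    K=pic['mtx'];Rm=cv2.Rodrigues(np.array(pic['rvec'],float))[0];t=np.array(pic['tvec'],float)
    a=np.array([(uv[0]-K[0,2])/K[0,0],(uv[1]-K[1,2])/K[1,1]]);th=np.linalg.norm(a)
    d=np.r_[a/th*np.sin(th),np.cos(th)] if th>0 else np.array([0,0,1.])
    return -Rm.T@t,Rm.T@d
def wonz(pic,uv,z):
    c,d=wray(pic,uv); return c+d*(z-c[2])/d[2]
def box2w(P,pose): return R.from_euler('z',pose[2]).apply(P)+[pose[0],pose[1],0]
E
python3 - <<'E'
from h import *
p=eyes.get_image('wrist')
m=p['image'].astype(int); r=(m[...,0]>150)&(m[...,1]<70)&(m[...,2]<70); r[:225]=0; r[310:]=0; r[:,:290]=0; r[:,360:]=0
ys,xs=np.nonzero(r); print(xs.min(),xs.max(),ys.min(),ys.max())
P=np.array([wonz(p,(x,y),.114)[:2] for x,y in zip(xs,ys)]); print(cv2.minAreaRect(P.astype(np.float32)),P.min(0),P.max(0))
print('exp tip',box2w([-.114,0,.114],(.522,-.1885,-.07)),'lip',box2w([-.099,0,.11],(.522,-.1885,-.07)))
for uv in [(216,268),(428,270)]: print('lid front corner',wonz(p,uv,.102).round(4))
for y in (-.09,.09): print('exp',box2w([-.08,y,.102],(.522,-.1885,-.07)).round(4))
E
```

```text
302 340 237 295
((0.437399685382843, -0.17974591255187988), (0.029854003340005875, 0.04688137769699097), 85.8051986694336) [ 0.41393005 -0.19628549] [ 0.46181316 -0.16405581]
exp tip [ 0.40827919 -0.18052652  0.114     ] lip [ 0.42324245 -0.18157566  0.11      ]
lid front corner [ 0.4367 -0.266   0.102 ]
lid front corner [ 0.4511 -0.0919  0.102 ]
exp [ 0.4359 -0.2727  0.102 ]
exp [ 0.4485 -0.0931  0.102 ]
```

```bash
python3 -m crank '[[-0.005,0.003,0,0,0,0,1],[0,0,0.03,0,0,0,1],[0,0,0.03,0,0,0,1],[0,0,0.02,0,0,0,1],[0,0,0,0,0,0,0.25],[0,0,0,0,0,0,0.2],[0,0,0,0,0,0,0.2],[0,0,0,0,0,0,0.2],[0,0,0,0,0,0,0.2],[0,0,0,0,0,0,0.2]]' 15
python3 - <<'E'
from h import *
# lip path in box frame for (theta, phi)
def lip(th,ph):
    f=.154+.042*np.cos(ph)+.001*0; n=.014+.042*np.sin(ph)+.001
    return np.array([.097-f*np.cos(th)+n*np.sin(th), .095+f*np.sin(th)+n*np.cos(th)])
prev=lip(0,0); print(prev)
for th,ph in [(0,.2),(0,.4),(0,.55)]+[(t,.55) for t in np.arange(.07,1.73,.07)]:
    c=lip(th,ph); d=c-prev; print(round(th,2),ph,c.round(3),'tool x,z:',(-d[0]).round(4),(-d[1]).round(4)); prev=c
E
```

```text
time_s: 5.65
tcp_pos: [0.4281, -0.1786, 0.0907]
tool_rot: [0.111, 3.139, -0.0]
ft_force: [1.0, -0.4, 0.6]
width: 0.0494
gripper_force: 0.0
[-0.099  0.11 ]
0 0.2 [-0.098  0.118] tool x,z: -0.0008 -0.0083
0 0.4 [-0.096  0.126] tool x,z: -0.0025 -0.008
0 0.55 [-0.093  0.132] tool x,z: -0.0029 -0.0056
0.07 0.55 [-0.09   0.145] tool x,z: -0.003 -0.0132
0.14 0.55 [-0.086  0.158] tool x,z: -0.004 -0.0129
0.21 0.55 [-0.081  0.171] tool x,z: -0.0049 -0.0126
0.28 0.55 [-0.075  0.183] tool x,z: -0.0057 -0.0123
0.35 0.55 [-0.069  0.195] tool x,z: -0.0066 -0.0118
0.42 0.55 [-0.061  0.206] tool x,z: -0.0074 -0.0113
0.49 0.55 [-0.053  0.217] tool x,z: -0.0082 -0.0108
0.56 0.55 [-0.044  0.227] tool x,z: -0.0089 -0.0102
0.63 0.55 [-0.035  0.237] tool x,z: -0.0096 -0.0096
0.7 0.55 [-0.024  0.246] tool x,z: -0.0102 -0.0089
0.77 0.55 [-0.014  0.254] tool x,z: -0.0108 -0.0081
0.84 0.55 [-0.002  0.261] tool x,z: -0.0114 -0.0073
0.91 0.55 [0.01  0.268] tool x,z: -0.0119 -0.0065
0.98 0.55 [0.022 0.273] tool x,z: -0.0123 -0.0057
1.05 0.55 [0.035 0.278] tool x,z: -0.0126 -0.0048
1.12 0.55 [0.048 0.282] tool x,z: -0.013 -0.0039
1.19 0.55 [0.061 0.285] tool x,z: -0.0132 -0.003
1.26 0.55 [0.074 0.287] tool x,z: -0.0134 -0.0021
1.33 0.55 [0.088 0.288] tool x,z: -0.0135 -0.0011
1.4 0.55 [0.101 0.288] tool x,z: -0.0135 -0.0002
1.47 0.55 [0.115 0.288] tool x,z: -0.0135 0.0008
1.54 0.55 [0.128 0.286] tool x,z: -0.0134 0.0017
1.61 0.55 [0.141 0.283] tool x,z: -0.0133 0.0026
1.68 0.55 [0.154 0.28 ] tool x,z: -0.0131 0.0036
```

```bash
python3 -m crank '[[0,0,0,0,0,0,0.2],[0,0,0,0,0,0,0.2],[0,0,0,0,0,0,0.2],[0,0,0,0,0,0,0.2],[0,0,0,0,0,0,0.2],[0,0,0,0,0,0,0.2]]' 15
```

```text
time_s: 6.25
tcp_pos: [0.4278, -0.1785, 0.0904]
tool_rot: [-0.111, -3.14, 0.0]
ft_force: [-1.1, 0.7, 1.1]
width: 0.019
gripper_force: 0.0
```

```bash
python3 - <<'E'
from h import *
p=eyes.get_image('wrist'); save(p['image'][150:450,120:520],'w2.png')
q=eyes.get_image('side'); c=cv2.resize(q['image'][110:230,320:480],None,fx=4,fy=4); save(c[:,:400],'s2.png')
a=cv2.resize(p['image'][170:410,160:480],(400,300)); b=cv2.resize(q['image'][120:225,340:480],(400,300),interpolation=cv2.INTER_CUBIC)
save(np.hstack([a,b]),'ws2.png')
E
```

```text
(no output)
```

View pics/ws2.png

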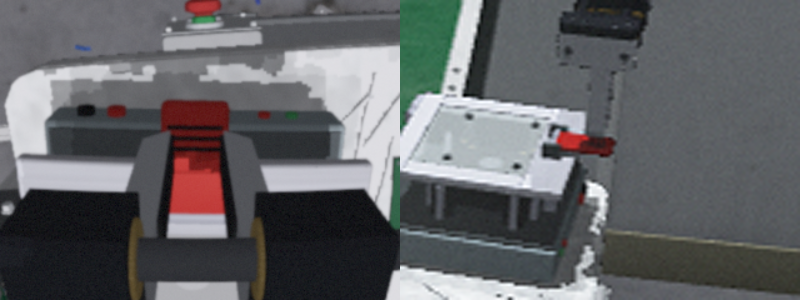

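```bash
python3 - <<'E'
from h import *
o=readout.get_obs(); print(o['width'],o['gripper_force'],o['ft_force'])
q=eyes.get_image('side')
pose=(.524,-.187,-.075)
k=400/140.
for nm,P in [('tcp',o['tcp_pos']),('lip',box2w([-.099,0,.11],pose)),('tip',box2w([-.114,0,.114],pose)),('tipbot',box2w([-.114,.015,.106],pose))]:
    print(nm,np.round(P,4),((proj(q,P)[0]-[340,120])*[k,300/105]+[400,0]).round())
s=eyes.get_image('scene')
a=cv2.resize(s['image'][300:375,300:400],(800,600),interpolation=cv2.INTER_CUBIC)
for P in [o['tcp_pos'],box2w([-.099,0,.11],pose)]: cv2.circle(a,tuple(((proj(s,P)[0]-[300,300])*8).round().astype(int)),4,(0,255,255),-1)
save(a,'s3.png')
E
```

```text
0.018770201106123874 0.0 [ 0.55242282  0.54466941 -0.04834382]
tcp [ 0.4278 -0.1785  0.0903] [592. 165.]
lip [ 0.4253 -0.1796  0.11  ] [597. 146.]
tip [ 0.4103 -0.1785  0.114 ] [613. 144.]
tipbot [ 0.4114 -0.1635  0.106 ] [610. 159.]
```

View pics/s3.png

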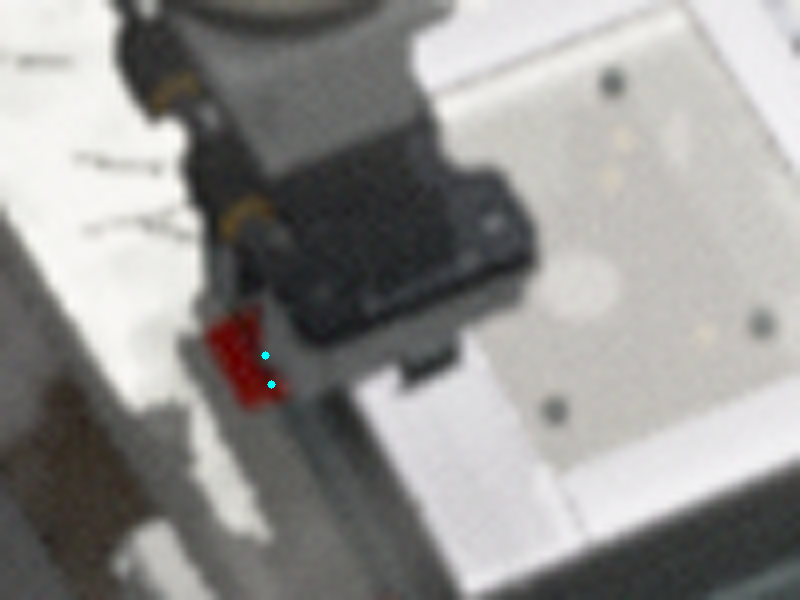

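```bash
cat >> h.py <<'E'
def wproj(pic,P):
    K=pic['mtx'];Rm=cv2.Rodrigues(np.array(pic['rvec'],float))[0]
    X=np.atleast_2d(P)@Rm.T+np.array(pic['tvec'],float)
    th=np.arccos(X[:,2]/np.linalg.norm(X,axis=1)); a=X[:,:2]/np.linalg.norm(X[:,:2],axis=1)[:,None]*th[:,None]
    return a*[K[0,0],K[1,1]]+[K[0,2],K[1,2]]
E
python3 - <<'E'
from h import *
o=readout.get_obs(); T=R.from_rotvec(o['tool_rot']); tcp=np.array(o['tcp_pos'])
p=eyes.get_image('wrist'); pose=(.524,-.187,-.075)
a=cv2.resize(p['image'][200:350,220:420],(800,600),interpolation=cv2.INTER_CUBIC)
def dot(P,c):
    u=((wproj(p,P)[0]-[220,200]+.5)*4).round().astype(int); cv2.circle(a,tuple(u),4,c,-1); print(u,np.round(P,3))
for y in (-.0094,.0094):
    for z in (0,-.03): dot(tcp+T.apply([0,y,z]),(0,255,255))
for b in [(-.114,-.015,.114),(-.114,.015,.114),(-.085,.015,.114),(-.085,-.015,.114),(-.114,.015,.106)]: dot(box2w(b,pose),(255,255,0))
save(a,'w4.png')
E
```

```text
[326 289] [ 0.427 -0.188  0.09 ]
[317 362] [ 0.427 -0.188  0.12 ]
[449 290] [ 0.428 -0.169  0.09 ]
[458 362] [ 0.428 -0.169  0.12 ]
[266 222] [ 0.409 -0.193  0.114]
[491 224] [ 0.411 -0.164  0.114]
[485 422] [ 0.44  -0.166  0.114]
[270 421] [ 0.438 -0.196  0.114]
[487 207] [ 0.411 -0.164  0.106]
```

View pics/w4.png

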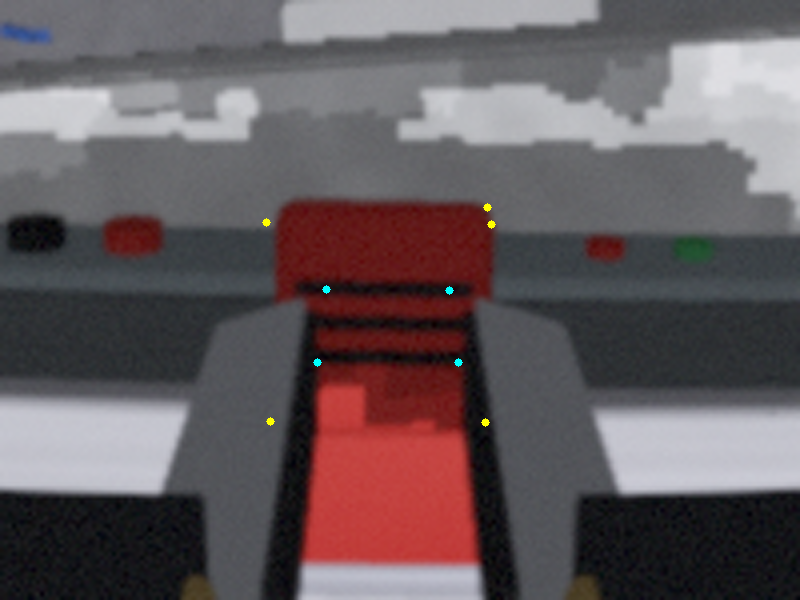

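Wrist view: the fingertips at (305,303) and (475,303) sit over the tongue (277–492 px wide), and the gap between them is only 19 mm. So they closed above the tongue, not beside it. I'll probe gently downward for contact.

```bash
python3 -m crank '[[0,0,0.002,0,0,0,0.2],[0,0,0.002,0,0,0,0.2],[0,0,0.002,0,0,0,0.2],[0,0,0,0,0,0,0.2]]' 15
```

```text
time_s: 6.9
tcp_pos: [0.4277, -0.1784, 0.084]
tool_rot: [-0.111, -3.139, -0.0]
ft_force: [0.5, 0.3, 1.0]
width: 0.0187
gripper_force: 0.0
```

```bash
python3 - <<'E'
from h import *
q=eyes.get_image('side'); a=q['image'].astype(int); b=cv2.cvtColor(cv2.imread('pics/side0.png'),cv2.COLOR_BGR2RGB).astype(int)
red=lambda m:(m[...,0]>90)&(m[...,1]<.5*m[...,0])&(m[...,2]<.5*m[...,0])
d=np.abs(a-b).max(2)>35
o=readout.get_obs();T=R.from_rotvec(o['tool_rot'])
for y in (.0094,.022): print('finger +y tip',[proj(q,np.array(o['tcp_pos'])+T.apply([x,y,0]))[0].round(1).tolist() for x in (-.008,.008)])
print('tongue top corners',proj(q,box2w(np.array([(-.114,.015,.114),(-.114,-.015,.114),(-.085,.015,.114)]),(.524,-.187,-.075))).round(1).tolist())
print('    '+''.join(str(c%10) for c in range(385,425)))
for r in range(140,188): print(r,''.join('R' if red(a)[r,c] else ('r' if red(b)[r,c] else ('x' if d[r,c] else '.')) for c in range(385,425)))
E
```

```text
finger +y tip [[403.8, 180.8], [409.6, 181.5]]
finger +y tip [[403.1, 182.8], [409.0, 183.6]]
tongue top corners [[413.9, 172.9], [415.4, 168.1], [403.2, 171.5]]
    5678901234567890123456789012345678901234
140 ............xxx.........................
141 .............x..................xx......
142 ................................xxx.....
143 ................................xx......
144 ........................................
145 ...............xx.......................
146 ........................................
147 .................................xxxx...
148 ........................................
149 .....................x..................
150 ............................x...........
151 ........................................
152 ............................x...........
153 ............................x...........
154 ............................xx..........
155 ...........................xx...........
156 ........................................
157 ........................................
158 ........................................
159 ................x.................
[... 566 characters left out ...]
RRrrrrrrrrrrrrr..........
173 ..x....................rrrrrr...........
174 ........................................
175 ............xx.x........................
176 ........xxxx............................
177 ........................................
178 ........................................
179 ........................................
180 ........................................
181 ........................................
182 .............x..........................
183 ..xxxxxxx...x...........................
184 xxxxxxxxx.xx............................
185 xxxxxxxxxxxx............................
186 .xxxxxxxxxxx............................
187 ........xxxx............................
```

```bash
python3 -m crank '[[0,0,0,0,0,0,0.05],[0,0,0,0,0,0,0.05],[0,0,0,0,0,0,0.05],[0,0,0,0,0,0,0.05]]' 20
python3 -m crank '[[0,0,-0.003,0,0,0,0.05],[0,0,-0.003,0,0,0,0.05],[0,0,-0.003,0,0,0,0.05],[0,0,-0.003,0,0,0,0.05],[0,0,0,0,0,0,0.05]]' 20
```

```text
time_s: 7.35
tcp_pos: [0.4279, -0.1785, 0.0844]
tool_rot: [0.111, 3.14, -0.0]
ft_force: [0.3, 0.1, -0.1]
width: 0.0045
gripper_force: 0.0
time_s: 7.85
tcp_pos: [0.4281, -0.1786, 0.0968]
tool_rot: [0.111, 3.139, -0.001]
ft_force: [-0.5, -0.3, -0.6]
width: 0.0049
gripper_force: 0.0
```

```bash
python3 - <<'E'
from h import *
for n in ['scene','side']:
    p=eyes.get_image(n); print(n,[proj(p,[.625+d,0,.17])[0].round(1).tolist() for d in (-.053,.053)])
p=eyes.get_image('wrist'); c,d=wray(p,(317,243)); o=readout.get_obs(); print('wcam',c.round(4),d.round(3),np.array(o['tcp_pos']).round(4))
m=p['image'].astype(int); r=(m[...,0]>80)&(m[...,1]<.4*m[...,0])&(m[...,2]<.4*m[...,0])
for y in range(215,330,5):
    xs=np.nonzero(r[y,270:370])[0]; print(y,(xs.min()+270,xs.max()+270,len(xs)) if len(xs) else None, end=' ')
E
```

```text
scene [[348.2, 251.8], [383.9, 235.9]]
side [[345.9, 175.6], [303.7, 171.5]]
wcam [ 0.3548 -0.1731  0.3105] [ 0.249 -0.017 -0.968] [ 0.4278 -0.1785  0.0963]
215 None 220 None 225 None 230 None 235 None 240 None 245 None 250 (np.int64(291), np.int64(340), 50) 255 (np.int64(290), np.int64(341), 52) 260 (np.int64(290), np.int64(369), 56) 265 (np.int64(290), np.int64(341), 52) 270 (np.int64(290), np.int64(340), 10) 275 (np.int64(290), np.int64(340), 8) 280 (np.int64(314), np.int64(321), 8) 285 None 290 (np.int64(313), np.int64(321), 9) 295 (np.int64(313), np.int64(321), 9) 300 (np.int64(313), np.int64(321), 9) 305 (np.int64(312), np.int64(322), 11) 310 (np.int64(312), np.int64(322), 11) 315 (np.int64(312), np.int64(322), 11) 320 (np.int64(312), np.int64(322), 11) 325 (np.int64(312), np.int64(322), 11)
```

The camera sits on the −x side, so the fingertip rows mean the real finger ends are about 30 mm above the reported TCP. I'll measure that offset by touching the tongue's top (z = 0.114) with the closed fingers.

```bash
python3 -m crank '[[0,0,0.006,0,0,0,0.05],[0,0,0.006,0,0,0,0.05],[0,0,0.002,0,0,0,0.05],[0,0,0.002,0,0,0,0.05],[0,0,0.001,0,0,0,0.05]]' 20
python3 -m crank '[[0,0,0.001,0,0,0,0.05],[0,0,0.001,0,0,0,0.05],[0,0,0.001,0,0,0,0.05]]' 20
python3 - <<'E'
from h import *
b=cv2.cvtColor(cv2.imread('pics/side0.png'),cv2.COLOR_BGR2GRAY)
for c in (303,304,346,347,348): print(c,b[110:185:3,c].tolist())
E
```

```text
time_s: 8.5
tcp_pos: [0.4278, -0.1785, 0.0791]
tool_rot: [-0.111, -3.139, -0.0]
ft_force: [-0.5, -0.2, 2.4]
width: 0.0043
gripper_force: 1.0
time_s: 8.8
tcp_pos: [0.4279, -0.1786, 0.0774]
tool_rot: [-0.111, -3.14, 0.001]
ft_force: [-12.8, 5.2, 35.5]
width: 0.0051
gripper_force: 18.0
303 [71, 33, 56, 41, 85, 88, 84, 88, 83, 82, 85, 85, 86, 89, 89, 95, 98, 92, 63, 55, 49, 183, 227, 228, 206]
304 [71, 34, 39, 43, 73, 72, 75, 67, 43, 46, 50, 59, 56, 58, 65, 77, 73, 94, 63, 58, 53, 182, 228, 231, 238]
346 [32, 35, 30, 30, 32, 35, 96, 93, 94, 92, 90, 95, 95, 95, 91, 96, 92, 119, 234, 232, 164, 214, 204, 230, 94]
347 [30, 30, 31, 35, 33, 30, 91, 91, 94, 93, 96, 92, 93, 93, 94, 93, 95, 197, 234, 208, 207, 206, 185, 228, 99]
348 [30, 29, 31, 30, 30, 33, 93, 93, 99, 92, 96, 90, 88, 85, 81, 79, 98, 236, 215, 161, 204, 195, 158, 228, 97]
```

```bash
python3 -m crank '[[0,0,-0.006,0,0,0,0.05],[0,0,-0.01,0,0,0,0.6],[0,0,0,0,0,0,0.6]]' 15; python3 - <<'E'
from h import *
print({k:getattr(manip,k) for k in dir(manip) if not k.startswith('_')})
E
```

```text
time_s: 9.1
tcp_pos: [0.4286, -0.1788, 0.0936]
tool_rot: [0.111, 3.138, -0.001]
ft_force: [0.0, -0.3, -0.3]
width: 0.0173
gripper_force: 0.0
{'Unreachable': <class 'rig.Unreachable'>, 'tcp_to_grasp': 0.0188}
```

The real finger ends are 35 mm short of the reported TCP, and the scene and side views agree on that. I'll account for it from here on and pinch the paddle again.

```bash
python3 -m crank '[[0,0,0,0,0,0,0.7],[0,0,0,0,0,0,0.7],[0,0,0,0,0,0,0.7],[0,0,0,0,0,0,0.7],[0,0,0,0,0,0,0.7],[0,0,0,0,0,0,0.7],[0.003,-0.001,0.012,0,0,0,0.7],[0,0,0.012,0,0,0,0.7],[0,0,0.012,0,0,0,0.25],[0,0,0,0,0,0,0.25],[0,0,0,0,0,0,0.25],[0,0,0,0,0,0,0.2],[0,0,0,0,0,0,0.2],[0,0,0,0,0,0,0.2]]' 15
```

```text
time_s: 10.5
tcp_pos: [0.4251, -0.1794, 0.0567]
tool_rot: [0.111, 3.139, -0.0]
ft_force: [1.7, 0.7, 0.7]
width: 0.03
gripper_force: 15.0
```

Pinched at 30 mm. Now I'll lift along the arc.

```bash
python3 -m crank '[[-0.001,0,-0.008,0,0,0,0.2],[-0.0025,0,-0.008,0,0,0,0.2],[-0.003,0,-0.0055,0,0,0,0.2],[-0.003,0,-0.013,0,0,0,0.2],[-0.004,0,-0.013,0,0,0,0.2],[-0.005,0,-0.0125,0,0,0,0.2],[-0.0055,0,-0.0125,0,0,0,0.2],[-0.0065,0,-0.012,0,0,0,0.2],[-0.0075,0,-0.0115,0,0,0,0.2],[-0.008,0,-0.011,0,0,0,0.2],[-0.009,0,-0.010,0,0,0,0.2],[-0.0095,0,-0.0095,0,0,0,0.2],[-0.010,0,-0.009,0,0,0,0.2],[-0.011,0,-0.008,0,0,0,0.2]]' 18
```

```text
time_s: 11.9
tcp_pos: [0.51, -0.1865, 0.2011]
tool_rot: [-0.113, -3.139, 0.002]
ft_force: [-5.1, -6.6, 0.4]
width: 0.0298
gripper_force: 18.0
```

```bash
python3 -m crank '[[-0.0115,0,-0.0075,0,0,0,0.2],[-0.012,0,-0.0065,0,0,0,0.2],[-0.0125,0,-0.0055,0,0,0,0.2],[-0.0125,0,-0.005,0,0,0,0.2],[-0.013,0,-0.004,0,0,0,0.2],[-0.013,0,-0.003,0,0,0,0.2],[-0.0135,0,-0.002,0,0,0,0.2],[-0.0135,0,-0.001,0,0,0,0.2],[-0.0135,0,0,0,0,0,0.2],[-0.0135,0,0.001,0,0,0,0.2],[-0.0135,0,0.0015,0,0,0,0.2],[-0.0135,0,0.0025,0,0,0,0.2],[-0.013,0,0.0035,0,0,0,0.2],[0,0,0,0,0,0,0.2]]' 18
```

```text
time_s: 13.3
tcp_pos: [0.6791, -0.201, 0.2267]
tool_rot: [0.115, 3.138, -0.007]
ft_force: [2.9, -15.2, 1.9]
width: 0.0302
gripper_force: 18.0
```

```bash
python3 -m crank '[[-0.0065,-0.002,0.002,0,0,0,0.2],[0,0,0,0,0,0,0.6],[0,0,0,0,0,0,0.8],[0,0,0,0,0,0,0.8],[0,0,0,0,0,0,0.8],[0,0,0,0,0,0,0.8],[0,0,-0.03,0,0,0,0.8],[0,0,-0.04,0,0,0,0.8],[0,0,-0.04,0,0,0,0.8]]' 18
python3 - <<'E'
from h import *
p=eyes.get_image('side')
for k in ['lid','paddle']:
    for r in eyes.trace(k,p)[:2]:
        ys,xs=np.nonzero(r['pixels']); print(k,round(r['p'],2),len(xs),xs.min(),xs.max(),ys.min(),ys.max(),(np.array(r['centre'])*[640,480]).round())
pose=(.524,-.187,-.08)
def lidp(f,n,y,th): return box2w([.097-f*np.cos(th)+n*np.sin(th),y,.095+f*np.sin(th)+n*np.cos(th)],pose)
for th in (1.5,1.6,1.7,1.75): print(th,[proj(p,lidp(f,n,y,th))[0].round().tolist() for f,n,y in [(.177,.007,.09),(.177,-.003,.09),(.177,.007,-.09),(.196,.015,0)]])
o=readout.get_obs(); print(o['q'].round(2))
E
```

```text
time_s: 14.2
tcp_pos: [0.6842, -0.1995, 0.3353]
tool_rot: [-0.111, -3.139, -0.0]
ft_force: [-0.2, -0.2, 1.3]
width: 0.0752
gripper_force: 0.0
lid 0.67 1672 319 348 94 178 [330. 134.]
lid 0.41 4799 319 405 93 218 [346. 181.]
1.5 [[334.0, 119.0], [338.0, 119.0], [351.0, 96.0], [341.0, 99.0]]
1.6 [[327.0, 118.0], [331.0, 118.0], [345.0, 96.0], [334.0, 99.0]]
1.7 [[321.0, 118.0], [325.0, 118.0], [339.0, 96.0], [327.0, 99.0]]
1.75 [[317.0, 118.0], [321.0, 118.0], [336.0, 96.0], [323.0, 100.0]]
[ 0.36  0.51 -0.21  1.11  0.1   1.53  1.68]
```

The lid's leftmost column (319) corresponds to about 1.7 rad, so it is open. Next I'll turn back and go behind the card to push it toward the −y edge.

```bash
python3 -m crank '[[0,0,0,0,0,0.1466,0.6],[0,0,0,0,0,0.1466,0.6],[0,0,0,0,0,0.1466,0.6],[0,0,0,0,0,0.1466,0.6],[0,0,0,0,0,0.1466,0.6],[0,0,0,0,0,0.1466,0.6],[0,0,0,0,0,0.1466,0.6],[0,0,0,0,0,0.1466,0.6],[0,0,0,0,0,0.1466,0.6],[0,0,0,0,0,0.1466,0.6],[0.045,-0.017,0,0,0,0,0.6],[0.045,-0.017,0,0,0,0,0.6],[0.045,-0.017,0,0,0,0,0.6],[0.045,-0.017,0,0,0,0,0.6],[0.045,-0.017,0,0,0,0,0.6],[0.045,-0.017,0,0,0,0,0.6],[0.045,-0.017,0,0,0,0,0.6],[0.045,-0.017,0,0,0,0,0.6],[0.045,-0.018,0,0,0,0,0.6],[0.045,-0.018,0,0,0,0,0.6]]'
python3 -m crank '[[0,0,0.045,0,0,0,0.6],[0,0,0.045,0,0,0,0.6],[0,0,0.045,0,0,0,0.6],[0,0,0.03,0,0,0,0.6],[0,0,0.0,0,0,0,0.6]]'
python3 - <<'E'
from h import *
p=eyes.get_image('wrist')
for r in eyes.trace('card_mid',p)[:2]:
    ys,xs=np.nonzero(r['pixels']); P=np.array([wonz(p,(x,y),.079)[:2] for x,y in zip(xs,ys)]); print(round(r['p'],2),len(xs),cv2.minAreaRect(P.astype(np.float32)))
for r in eyes.trace('surface_plate',p)[:2]:
    ys,xs=np.nonzero(r['pixels']); P=np.array([wonz(p,(x,y),.075)[:2] for x,y in zip(xs,ys)]); print(round(r['p'],2),len(xs),cv2.minAreaRect(P.astype(np.float32)),P.min(0),P.max(0))
o=readout.get_obs(); print(o['q'].round(2))
E
```

```text
time_s: 16.35
tcp_pos: [0.4958, 0.2457, 0.3332]
tool_rot: [-2.183, -2.259, 0.001]
ft_force: [0.9, -0.8, 1.0]
width: 0.0564
gripper_force: 0.0
time_s: 16.85
tcp_pos: [0.4948, 0.2429, 0.1647]
tool_rot: [-2.181, -2.257, 0.011]
ft_force: [1.1, 0.2, 0.9]
width: 0.0565
gripper_force: 0.0
0.94 2109 ((0.5280665159225464, 0.060339443385601044), (0.06931278854608536, 0.045234017074108124), 0.6180328130722046)
0.86 10328 ((0.4913846552371979, 0.17567795515060425), (0.08993695676326752, 0.10354439169168472), 3.6254122257232666)
0.81 15501 ((0.49875062704086304, 0.19827444851398468), (0.17875204980373383, 0.15122194588184357), 2.017714023590088) [0.40745839 0.12043878] [0.58831945 0.2763852 ]
[-0.36  0.3  -0.18  1.79  0.06  1.06 -0.53]
```

```bash
python3 -m crank '[[0,0,0.025,0,0,0,0.6],[0,0,0.02,0,0,0,0.6],[0,0,0.006,0,0,0,0.6],[0,0,0.002,0,0,0,0.6],[0,0,0,0,0,0,0.6]]'
python3 -c "
from h import *
o=readout.get_obs(); print(np.array(o['tcp_pos']).round(4),np.array(o['ft_force']).round(1))"
```

```text
time_s: 17.5
tcp_pos: [0.4979, 0.2445, 0.1171]
tool_rot: [2.183, 2.258, 0.002]
ft_force: [0.2, -0.1, -0.1]
width: 0.0563
gripper_force: 0.0
[0.4979 0.2445 0.1171] [ 0.2 -0.1 -0.1]
```

```bash
python3 -m crank '[[0,0,0.002,0,0,0,0.6],[0,0,0.002,0,0,0,0.6],[0,0,0.0012,0,0,0,0.6],[0,0,0,0,0,0,0.6]]'
```

```text
time_s: 17.9
tcp_pos: [0.4973, 0.2442, 0.1106]
tool_rot: [-2.183, -2.259, 0.0]
ft_force: [-0.5, -0.3, 0.5]
width: 0.0564
gripper_force: 0.0
```

```bash
python3 -m crank '[[-0.006,0,0,0,0,0,0.6],[-0.006,0,0,0,0,0,0.6],[-0.008,0,0,0,0,0,0.6],[-0.008,0,0,0,0,0,0.6],[-0.008,0,0,0,0,0,0.6],[-0.008,0,0,0,0,0,0.6],[-0.008,0,0,0,0,0,0.6],[-0.008,0,0,0,0,0,0.6],[-0.007,0,0,0,0,0,0.6],[-0.005,0,0,0,0,0,0.6],[0,0,0,0,0,0,0.6],[0,0,0,0,0,0,0.6]]'
python3 - <<'E'
from h import *
for n in ['scene','side']:
    p=eyes.get_image(n)
    for r in eyes.trace('card_mid',p)[:3]:
        ys,xs=np.nonzero(r['pixels']); P=np.array([onz(p,(x,y),.079)[:2] for x,y in zip(xs,ys)]); c,w,a=cv2.minAreaRect(P.astype(np.float32)); print(n,round(r['p'],2),len(xs),np.round(c,4),np.round(w,4),round(a,1))
E
```

```text
time_s: 19.1
tcp_pos: [0.4998, 0.1724, 0.1107]
tool_rot: [-2.183, -2.259, -0.0]
ft_force: [0.2, 0.6, -0.1]
width: 0.0562
gripper_force: 0.0
scene 0.93 974 [0.4941 0.1742] [0.0892 0.1113] 3.2
scene 0.84 629 [ 0.5109 -0.0457] [0.0663 0.0774] 89.3
side 0.57 1088 [0.4932 0.17  ] [0.0877 0.111 ] 4.0
```

Sign slip: the finger end is at reported z + 0.035, so I passed 65 mm above the card. I'll back up, go down to reported z ≈ 0.041 and push again.

```bash
python3 -m crank '[[0.036,0,0,0,0,0,0.6],[0.037,0,0,0,0,0,0.6],[0,0,0.03,0,0,0,0.6],[0,0,0.025,0,0,0,0.6],[0,0,0.006,0,0,0,0.6],[0,0,0,0,0,0,0.6],[0,0,0,0,0,0,0.6]]'
```

```text
time_s: 20.0
tcp_pos: [0.4979, 0.2454, 0.0507]
tool_rot: [2.183, 2.258, 0.002]
ft_force: [0.0, -0.0, -0.3]
width: 0.0562
gripper_force: 0.0
```

```bash
python3 -m crank '[[0,0,0.003,0,0,0,0.6],[0,0,0.003,0,0,0,0.6],[0,0,0.0015,0,0,0,0.6],[0,0,0.001,0,0,0,0.6],[0,0,0,0,0,0,0.6]]'
```

```text
time_s: 20.5
tcp_pos: [0.4972, 0.2451, 0.0411]
tool_rot: [-2.183, -2.259, 0.0]
ft_force: [-0.2, -0.2, -0.0]
width: 0.0562
gripper_force: 0.0
```

```bash
python3 -m crank '[[-0.006,0,0,0,0,0,0.6],[-0.006,0,0,0,0,0,0.6],[-0.008,0,0,0,0,0,0.6],[-0.008,0,0,0,0,0,0.6],[-0.008,0,0,0,0,0,0.6],[-0.008,0,0,0,0,0,0.6],[-0.008,0,0,0,0,0,0.6],[-0.008,0,0,0,0,0,0.6],[-0.007,0,0,0,0,0,0.6],[-0.005,0,0,0,0,0,0.6],[0,0,0,0,0,0,0.6],[0,0,0,0,0,0,0.6]]'
python3 - <<'E'
from h import *
for n in ['scene','side']:
    p=eyes.get_image(n)
    for r in eyes.trace('card_mid',p)[:3]:
        ys,xs=np.nonzero(r['pixels']); P=np.array([onz(p,(x,y),.079)[:2] for x,y in zip(xs,ys)]); c,w,a=cv2.minAreaRect(P.astype(np.float32)); print(n,round(r['p'],2),len(xs),np.round(c,4),np.round(w,4),round(a,1))
E
```

```text
time_s: 21.7
tcp_pos: [0.4997, 0.1733, 0.0411]
tool_rot: [-2.183, -2.259, 0.0]
ft_force: [-0.7, 0.2, 0.7]
width: 0.0564
gripper_force: 0.0
scene 0.87 696 [ 0.5104 -0.0449] [0.0816 0.0676] 1.4
scene 0.63 1066 [0.4942 0.1098] [0.0901 0.1133] 2.1
scene 0.24 211 [0.4593 0.4617] [0.0265 0.1371] 25.8
side 0.98 927 [0.4924 0.1066] [0.0914 0.1212] 3.0
```

The card now overhangs about 34 mm (centre (0.4935, 0.109)). I'll plan the tilted approach: tool pointing +y, 30° below horizontal.

```bash
cat >> h.py <<'E'
OFF=.035
def ori(yaw,tilt):
    "tilt about world x from straight down (paddle-like: x=-x, y=+y, z=-z); tilt>0 points to +y"
    base=R.from_matrix(np.array([[-1,0,0],[0,1,0],[0,0,-1.]]))
    return R.from_euler('z',yaw)*R.from_euler('x',tilt)*base
def rep(tip,Ro): return np.array(tip)+OFF*Ro.apply([0,0,1])
def show(title,rs): print(title); print('['+',\n'.join(str(r) for r in rs)+']')
E
python3 - <<'E'
from h import *
o=readout.get_obs(); p0=np.array(o['tcp_pos']); R0=R.from_rotvec(o['tool_rot'])
al=np.deg2rad(30); Ro=ori(.04,np.pi/2-al); Rm=ori(.04,0)
A=np.array([.4945,.0825,.0817]); A0=A-.06*Ro.apply([0,0,1])
p1=p0+[0,0,.12]
print('yaw stage rotvec',(R0.inv()*Rm).as_rotvec(), 'pos A',rep(A,Ro),'A0',rep(A0,Ro))
m=np.array([.50,.0,.20]);
show('yaw+move',rows(rep(m,Rm),Rm,11,.55,p1,R0))
show('tilt',rows(rep(A0+[0,0,.06],Ro),Ro,8,.55,rep(m,Rm),Rm))
E
```

```text
yaw stage rotvec [-9.85041018e-05 -1.25430259e-04 -1.57635982e+00] pos A [0.49328789 0.11278664 0.0642    ] A0 [0.49536579 0.06086668 0.0942    ]
yaw+move
[[-0.0158, -0.0005, -0.0004, -0.0, -0.0, -0.1433, 0.55],
[-0.0155, -0.0028, -0.0004, -0.0, -0.0, -0.1433, 0.55],
[-0.015, -0.0049, -0.0004, -0.0, -0.0, -0.1433, 0.55],
[-0.0141, -0.007, -0.0004, -0.0, -0.0, -0.1433, 0.55],
[-0.013, -0.009, -0.0004, -0.0, -0.0, -0.1433, 0.55],
[-0.0116, -0.0107, -0.0004, -0.0, -0.0, -0.1433, 0.55],
[-0.0099, -0.0123, -0.0004, -0.0, -0.0, -0.1433, 0.55],
[-0.008, -0.0136, -0.0004, -0.0, -0.0, -0.1433, 0.55],
[-0.006, -0.0146, -0.0004, -0.0, -0.0, -0.1433, 0.55],
[-0.0039, -0.0153, -0.0004, -0.0, -0.0, -0.1433, 0.55],
[-0.0017, -0.0157, -0.0004, -0.0, -0.0, -0.1433, 0.55]]
tilt
[[0.0003, 0.0076, 0.0014, -0.1309, 0.0, 0.0, 0.55],
[0.0003, 0.0074, 0.0023, -0.1309, 0.0, 0.0, 0.55],
[0.0003, 0.007, 0.0033, -0.1309, 0.0, 0.0, 0.55],
[0.0003, 0.0065, 0.0042, -0.1309, 0.0, 0.0, 0.55],
[0.0003, 0.0059, 0.005, -0.1309, 0.0, 0.0, 0.55],
[0.0003, 0.0052, 0.0057, -0.1309, 0.0, 0.0, 0.55],
[0.0003, 0.0044, 0.0063, -0.1309, 0.0, 0.0, 0.55],
[0.0003, 0.0036, 0.0069, -0.1309, 0.0, 0.0, 0.55]]
```

```bash
python3 -m crank '[[0.004,0,0,0,0,0,0.55],[0,0,-0.04,0,0,0,0.55],[0,0,-0.04,0,0,0,0.55],[-0.043,0,-0.04,0,0,-0.1433,0.55],[-0.0155,-0.003,0,0,0,-0.1433,0.55],[-0.015,-0.005,0,0,0,-0.1433,0.55],[-0.014,-0.007,0,0,0,-0.1433,0.55],[-0.013,-0.009,0,0,0,-0.1433,0.55],[-0.0115,-0.0105,0,0,0,-0.1433,0.55],[-0.010,-0.012,0,0,0,-0.1433,0.55],[-0.008,-0.0135,0,0,0,-0.1433,0.55],[-0.006,-0.0145,0,0,0,-0.1433,0.55],[-0.004,-0.015,0,0,0,-0.1433,0.55],[0,-0.007,0,0,0,-0.1433,0.55],[0,0,0,-0.1309,0,0,0.55],[0,0,0,-0.1309,0,0,0.55],[0,0,0,-0.1309,0,0,0.55],[0,0,0,-0.1309,0,0,0.55]]'
python3 -c "
from h import *
o=readout.get_obs(); print(o['q'].round(2),R.from_rotvec(o['tool_rot']).as_matrix()[:,2].round(3))"
```

```text
time_s: 23.7
tcp_pos: [0.5009, -0.0064, 0.1552]
tool_rot: [0.054, -3.026, -0.819]
ft_force: [0.1, 0.2, -0.5]
width: 0.0516
gripper_force: 0.0
[ 0.55  0.36 -0.3   1.88 -0.45  1.12  2.11] [-0.015  0.504 -0.864]
```

```bash
python3 -m crank '[[0,0,-0.01,-0.1309,0,0,0.55],[0,0,-0.01,-0.1309,0,0,0.55],[0,0,0,-0.1309,0,0,0.55],[0,0,0,-0.1309,0,0,0.55],[0,0,0,0,0,0,0.55]]'
python3 -c "
from h import *
o=readout.get_obs(); Ro=R.from_rotvec(o['tool_rot']);print(o['q'].round(2),Ro.as_matrix()[:,2].round(3),np.array(o['tcp_pos']).round(4))
Rt=ori(.04,np.pi/3); print((Ro.inv()*Rt).as_rotvec().round(3)); A=np.array([.4945,.0825,.0817])
A0=A-.06*Rt.apply([0,0,1]); print(Ro.inv().apply(rep(A0,Rt)-o['tcp_pos']).round(4))
print(manip.__class__, [k for k in dir(manip) if not k.startswith('__')])"
```

```text
time_s: 24.2
tcp_pos: [0.4994, -0.0191, 0.1676]
tool_rot: [0.037, -2.697, -1.569]
ft_force: [-0.5, -0.2, -0.2]
width: 0.0518
gripper_force: 0.0
[ 0.78  0.65 -0.33  1.76 -0.69  1.42  2.41] [-0.03   0.869 -0.494] [ 0.4994 -0.0191  0.1676]
[ 0.007  0.005 -0.01 ]
[ 0.0011 -0.0243  0.1059]
<class 'host.Robot'> ['Unreachable', 'tcp_to_grasp']
```

```bash
python3 -m crank '[[0,-0.008,0.026,0,0,0,0.55],[0,-0.008,0.026,0,0,0,0.55],[0.001,-0.008,0.027,0,0,0,0.55],[0,0,0.027,0,0,0,0.55],[0,0,0,0,0,0,0.55]]'
python3 -c "
from h import *
o=readout.get_obs(); Ro=R.from_rotvec(o['tool_rot']);print(Ro.as_matrix()[:,2].round(3),np.array(o['tcp_pos']).round(4))
Rt=ori(.04,np.pi/3); A=np.array([.4945,.0825,.0817])
print((Ro.inv()*Rt).as_rotvec().round(3),Ro.inv().apply(rep(A,Rt)-o['tcp_pos']).round(4))"
```

```text
time_s: 24.7
tcp_pos: [0.4953, 0.0661, 0.0968]
tool_rot: [0.054, -2.703, -1.559]
ft_force: [0.4, -1.0, 0.1]
width: 0.052
gripper_force: 0.0
[-0.035  0.865 -0.501] [0.4953 0.0661 0.0968]
[-0.001 -0.001 -0.001] [ 0.0001 -0.0048  0.0568]
```

```bash
python3 -m crank '[[0,-0.005,0.01,0,0,0,0.55],[0,0,0.015,0,0,0,0.55],[0,0,0.015,0,0,0,0.55],[0,0,0.01,0,0,0,0.55],[0,0,0.006,0,0,0,0.55],[0,0,0,0,0,0,0.55]]'
python3 - <<'E'
from h import *
o=readout.get_obs(); Ro=R.from_rotvec(o['tool_rot']);tip=np.array(o['tcp_pos'])-OFF*Ro.apply([0,0,1]);print('tip',tip.round(4),np.array(o['ft_force']).round(1))
for n in ['scene','side']:
    p=eyes.get_image(n)
    for r in eyes.trace('card_mid',p)[:3]:
        ys,xs=np.nonzero(r['pixels']); P=np.array([onz(p,(x,y),.079)[:2] for x,y in zip(xs,ys)]); c,w,a=cv2.minAreaRect(P.astype(np.float32)); print(n,round(r['p'],2),len(xs),np.round(c,4),np.round(w,4),round(a,1))
    print(proj(p,[tip+Ro.apply([0,y,0]) for y in (-.026,.026)]).round(1).tolist(), proj(p,[[.4945,.0545,.077],[.4945,.088,.075]]).round(1).tolist())
    if n=='side': save(cv2.resize(p['image'][170:270,290:410],(720,600),interpolation=cv2.INTER_CUBIC),'pick.png')
E
```

```text
time_s: 25.3
tcp_pos: [0.4946, 0.1091, 0.0644]
tool_rot: [0.048, -2.704, -1.562]
ft_force: [-0.0, 0.0, 0.9]
width: 0.0518
gripper_force: 0.0
tip [0.4957 0.0788 0.0819] [-0.   0.   0.9]
[[310.2, 273.3], [304.7, 256.0]] [[311.5, 272.3], [305.5, 264.2]]
side 0.68 1026 [0.4929 0.1069] [0.09   0.1142] 1.9
side 0.39 45 [0.5501 0.0919] [0.0219 0.0176] 12.1
side 0.33 830 [0.5154 0.4529] [0.0496 0.0854] 11.9
[[370.9, 231.6], [371.0, 221.5]] [[372.6, 223.1], [370.8, 231.2]]
```

View pics/pick.png

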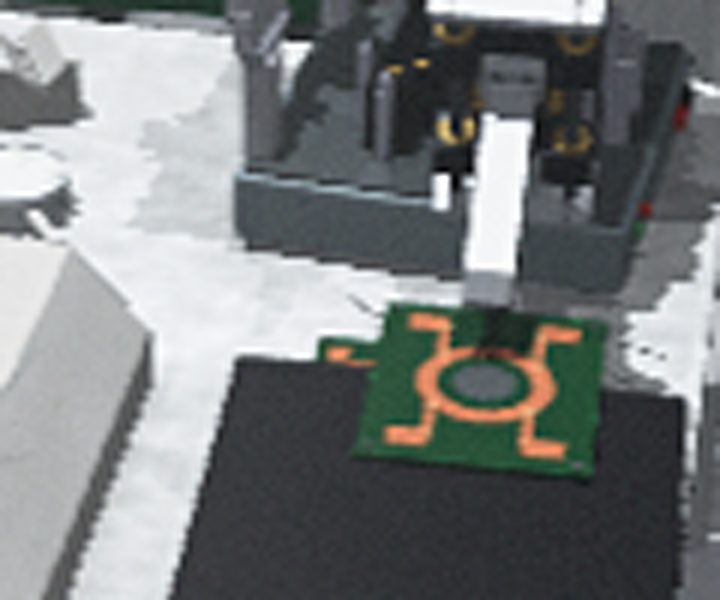

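Side view: the upper finger (crop (490,290)) hovers over the card's overhanging end with its shadow on the card at (500,330). The lower finger is hidden under it, and the card is flat and undisturbed. Now I'll tip it up and pinch.

```bash
python3 -m crank '[[0,0.005,-0.0023,0,0,0,0.3],[0,0.005,-0.0023,0,0,0,0.3],[0,0.005,-0.0023,0,0,0,0.3],[0,0.005,-0.0023,0,0,0,0.3],[0,0.005,-0.0023,0,0,0,0.3],[0,0.005,-0.0023,0,0,0,0.3],[0,0.005,-0.0023,0,0,0,0.3],[0,0.004,-0.0022,0,0,0,0.3],[0,0,0,0,0,0,0.2],[0,0,0,0,0,0,0.1],[0,0,0,0,0,0,0],[0,0,0,0,0,0,0],[0,0,0,0,0,0,0],[0,0,0,0,0,0,0]]' 25
```

```text
time_s: 26.9
tcp_pos: [0.4947, 0.112, 0.1075]
tool_rot: [0.047, -2.705, -1.562]
ft_force: [-0.8, 0.0, -0.1]
width: 0.0036
gripper_force: 25.0
```

```bash
python3 -m crank '[[0,0.009,-0.005,0,0,0,0],[0,0.017,-0.01,0,0,0,0],[0,0.017,-0.01,0,0,0,0],[0,0.017,-0.01,0,0,0,0],[0,0.017,-0.01,0,0,0,0],[0,0.017,-0.01,0,0,0,0],[0,0.017,-0.01,0,0,0,0],[0,0,0,0,0,0,0]]' 30
cat >> h.py <<'E'
def inhand(n,names=('card_mid',)):
    "card mask onto the tool's x-z plane (through the finger ends): rect in tool x,z (m from finger end)"
    p=eyes.get_image(n); o=readout.get_obs(); Ro=R.from_rotvec(o['tool_rot']); tip=np.array(o['tcp_pos'])-OFF*Ro.apply([0,0,1])
    nrm=Ro.apply([0,1,0])
    for r in eyes.trace('card_mid',p)[:3]:
        ys,xs=np.nonzero(r['pixels']); Q=[]
        for x,y in zip(xs,ys):
            c,d=wray(p,(x,y)) if n=='wrist' else ray(p,(x,y))
            Q.append(Ro.inv().apply(c+d*((tip-c)@nrm)/(d@nrm)-tip)[[0,2]])
        c,w,a=cv2.minAreaRect(np.array(Q,np.float32)); print(n,round(r['p'],2),len(xs),np.round(c,4),np.round(w,4),round(a,1),'z',np.min(Q,0).round(3),np.max(Q,0).round(3))
E
python3 - <<'E'
from h import *
o=readout.get_obs(); print(o['q'].round(2),o['width'],np.array(o['tcp_pos']).round(4))
for n in ('scene','side'): inhand(n)
E
```

```text
time_s: 27.7
tcp_pos: [0.4955, 0.1111, 0.2384]
tool_rot: [0.05, -2.709, -1.561]
ft_force: [1.0, -0.8, -1.1]
width: 0.0037
gripper_force: 30.0
[ 0.69  0.46 -0.44  1.9  -0.82  1.33  2.28] 0.0036584243092833263 [0.4955 0.1111 0.2384]
scene 0.71 688 [ 0.1385 -0.4209] [0.0544 0.0898] 10.4 z [ 0.105 -0.462] [ 0.172 -0.379]
scene 0.48 1521 [ 0.1327 -0.1482] [0.0989 0.2955] 4.0 z [ 0.092 -0.292] [0.192 0.001]
side 0.75 1790 [0.0017 0.0414] [0.1118 0.0901] 89.9 z [-0.043 -0.015] [0.047 0.097]
side 0.65 138 [-0.0159  0.1706] [0.0117 0.0625] 89.3 z [-0.047  0.164] [0.015 0.176]
```

In hand, the card's centre is 41 mm beyond the finger ends and straight. Before swinging over I'll refine the nest pose from the visible pins in the scene view.

```bash
cat > nest.py <<'E'
from h import *
from scipy.optimize import minimize
from scipy.ndimage import map_coordinates, gaussian_filter
p=eyes.get_image('scene'); g=cv2.cvtColor(p['image'],cv2.COLOR_RGB2GRAY).astype(float)
pins=[(sx*.052,sy*.036) for sx in(1,-1) for sy in(1,-1)]+[(sx*.036,sy*.062) for sx in(1,-1) for sy in(1,-1)]
hp=gaussian_filter(g,.8)-gaussian_filter(g,3)
def pts(pose,zs=(.078,.081,.084)): return np.array([box2w([.004+x,y,z],pose) for x,y in pins for z in zs])
def sc(pose):
    uv=proj(p,pts(pose)); return map_coordinates(hp,[uv[:,1],uv[:,0]],order=1)
res=[]
for x in np.arange(.518,.534,.001):
    for y in np.arange(-.196,-.178,.001):
        for w in np.arange(-.11,-.04,.01): res.append((np.clip(sc((x,y,w)),-30,30).sum(),x,y,w))
res.sort(reverse=True)
for r in res[:6]: print(np.round(r,3))
b=res[0][1:]; print('per pin',sc(b).reshape(8,3).mean(1).round(), 'prior',sc((.5245,-.188,-.088)).reshape(8,3).mean(1).round())
u0=proj(p,[[.5277,-.188,.08]])[0]; o=(u0-[50,37]).round(); 
a=cv2.resize(p['image'][int(o[1]):int(o[1])+75,int(o[0]):int(o[0])+100],(800,600),interpolation=cv2.INTER_CUBIC)
for pose,c in [(b,(255,0,255)),((.5245,-.188,-.088),(0,255,255))]:
    for x,y in pins:
        q=((proj(p,[box2w([.004+x,y,z],pose) for z in(.076,.086)])-o+.5)*8).round().astype(int); cv2.line(a,tuple(q[0]),tuple(q[1]),c,1)
save(a,'nest.png')
E
python3 nest.py
```

```text
[ 2.81492e+02  5.26000e-01 -1.85000e-01 -8.00000e-02]
[ 2.7959e+02  5.2600e-01 -1.8500e-01 -9.0000e-02]
[ 2.76609e+02  5.25000e-01 -1.86000e-01 -8.00000e-02]
[ 2.75607e+02  5.26000e-01 -1.84000e-01 -8.00000e-02]
[ 2.71729e+02  5.26000e-01 -1.84000e-01 -9.00000e-02]
[ 2.71289e+02  5.25000e-01 -1.85000e-01 -8.00000e-02]
per pin [ 21.  21.  22.  17.  -9.  21. -13.  13.] prior [ 12.  18.  24.  18. -13.  15. -14.  16.]
```

View pics/nest.png

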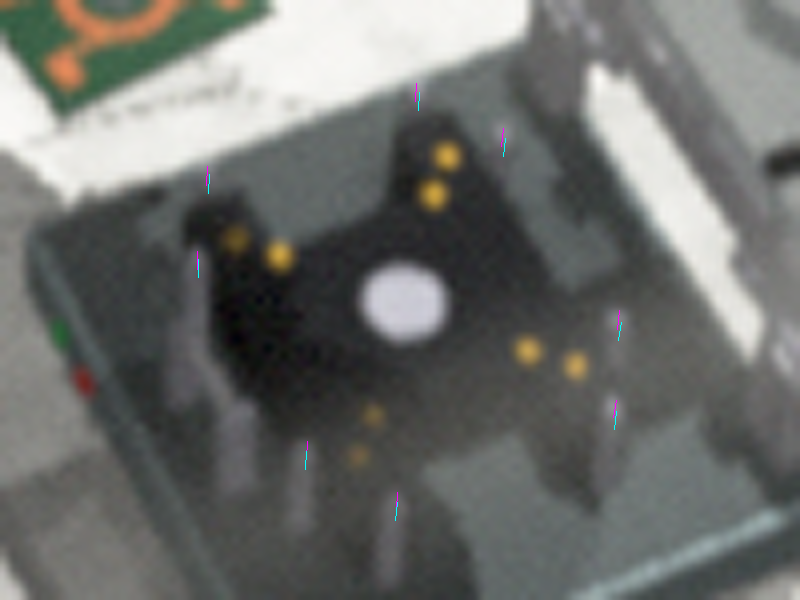

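The overlay sits on the tops of the visible pins (e.g. (300,450), (615,400)), and the white centre disk is at (403,300). Nest pose ≈ box (0.5255, −0.1865, −0.085).

Pitching the tool from +y through vertical to −y also turns the card copper down. I'll compute that swing.

```bash
cat > plan.py <<'E'
from h import *
B=(.5255,-.1865,-.085); al=np.deg2rad(15); Rp=ori(B[2],-(np.pi/2-al))
def place(dz,zc=.0414,xc=.0017):
    "reported TCP for the card's far lower edge dz above its place, tool tilted al"
    C=np.array([.004,-.0019,.0926+dz]); 
    tip=C+[xc,0,0]+zc*np.array([0,np.cos(al),np.sin(al)])
    return rep(box2w(tip,B),Rp)
E
python3 - <<'E'
from plan import *
o=readout.get_obs(); print(place(.09),place(0), (R.from_rotvec(o['tool_rot']).inv()*Rp).as_rotvec())
show('swing',rows(place(.09),Rp,18,0))
p=eyes.get_image('scene'); g=p['image'].min(2); u=proj(p,[box2w([.004,0,.076],B)])[0]; x0,y0=(u-[8,8]).astype(int); w=g[y0:y0+17,x0:x0+17]>150
ys,xs=np.nonzero(w); print('disk',onz(p,(xs.mean()+x0,ys.mean()+y0),.076),'exp',box2w([.004,0,.076],B),len(xs))
E
```

```text
[ 0.53154295 -0.18271745  0.18425644] [ 0.53154295 -0.18271745  0.09425644] [2.35302486 0.01849558 0.15178665]
swing
[[-0.0015, -0.0107, -0.0128, 0.1307, 0.001, 0.0084, 0],
[-0.0016, -0.0122, -0.0113, 0.1307, 0.001, 0.0084, 0],
[-0.0017, -0.0136, -0.0096, 0.1307, 0.001, 0.0084, 0],
[-0.0018, -0.0147, -0.0077, 0.1307, 0.001, 0.0084, 0],
[-0.0019, -0.0156, -0.0058, 0.1307, 0.001, 0.0084, 0],
[-0.002, -0.0162, -0.0037, 0.1307, 0.001, 0.0084, 0],
[-0.0022, -0.0165, -0.0016, 0.1307, 0.001, 0.0084, 0],
[-0.0023, -0.0165, 0.0006, 0.1307, 0.001, 0.0084, 0],
[-0.0024, -0.0163, 0.0027, 0.1307, 0.001, 0.0084, 0],
[-0.0026, -0.0158, 0.0048, 0.1307, 0.001, 0.0084, 0],
[-0.0027, -0.015, 0.0069, 0.1307, 0.001, 0.0084, 0],
[-0.0029, -0.0139, 0.0087, 0.1307, 0.001, 0.0084, 0],
[-0.003, -0.0127, 0.0105, 0.1307, 0.001, 0.0084, 0],
[-0.0031, -0.0112, 0.012, 0.1307, 0.001, 0.0084, 0],
[-0.0032, -0.0095, 0.0134, 0.1307, 0.001, 0.0084, 0],
[-0.0033, -0.0076, 0.0145, 0.1307, 0.001, 0.0084, 0],
[-0.0033, -0.0056, 0.0154, 0.1307, 0.001, 0.0084, 0],
[-0.0034, -0.0036, 0.016, 0.1307, 0.001, 0.0084, 0]]
disk [ 0.52875919 -0.18643406  0.076     ] exp [ 0.52948556 -0.18683959  0.076     ] 64
```

```bash
python3 -m crank '[[-0.0015,-0.0105,-0.013,0.1307,0.001,0.0084,0],[-0.0015,-0.012,-0.0115,0.1307,0.001,0.0084,0],[-0.0015,-0.0135,-0.0095,0.1307,0.001,0.0084,0],[-0.002,-0.0145,-0.0075,0.1307,0.001,0.0084,0],[-0.002,-0.0155,-0.006,0.1307,0.001,0.0084,0],[-0.002,-0.016,-0.0035,0.1307,0.001,0.0084,0],[-0.002,-0.0165,-0.0015,0.1307,0.001,0.0084,0],[-0.0025,-0.0165,0.0005,0.1307,0.001,0.0084,0],[-0.0025,-0.0165,0.0025,0.1307,0.001,0.0084,0],[-0.0025,-0.016,0.005,0.1307,0.001,0.0084,0],[-0.0025,-0.015,0.007,0.1307,0.001,0.0084,0],[-0.003,-0.014,0.0085,0.1307,0.001,0.0084,0],[-0.003,-0.0125,0.0105,0.1307,0.001,0.0084,0],[-0.003,-0.011,0.012,0.1307,0.001,0.0084,0],[-0.003,-0.0095,0.0135,0.1307,0.001,0.0084,0],[-0.0035,-0.0075,0.0145,0.1307,0.001,0.0084,0],[-0.0035,-0.0055,0.0155,0.1307,0.001,0.0084,0],[-0.0035,-0.0035,0.016,0.1307,0.001,0.0084,0],[0,0,0,0,0,0,0]]' 30
python3 - <<'E'
from plan import *
o=readout.get_obs(); Ro=R.from_rotvec(o['tool_rot']); print(o['q'].round(2),o['width'],(Ro.inv()*Rp).as_rotvec().round(3),Ro.inv().apply(place(.09)-o['tcp_pos']).round(4),Ro.as_matrix()[:,2].round(3))
for n in ('scene','side'): inhand(n)
E
```

```text
time_s: 29.9
tcp_pos: [0.5307, -0.1831, 0.1813]
tool_rot: [-0.095, -2.441, 1.883]
ft_force: [-0.9, -0.8, -0.9]
width: 0.0034
gripper_force: 30.0
[-0.26  0.72 -0.12  1.84  1.11  1.64  0.5 ] 0.0033721368446870156 [-0.005 -0.001  0.007] [-0.0008 -0.0027 -0.0011] [-0.083 -0.964 -0.254]
scene 0.69 1732 [0.002  0.0424] [0.0902 0.1097] 0.4 z [-0.043 -0.012] [0.047 0.097]
scene 0.58 618 [ 0.0695 -0.0227] [0.0724 0.0526] 5.5 z [ 0.033 -0.051] [0.107 0.005]
scene 0.36 8270 [-0.0409  0.0774] [0.387  0.2154] 24.9 z [-0.203 -0.093] [0.129 0.198]
side 0.55 133 [ 0.1268 -0.729 ] [0.0386 0.0189] 13.3 z [ 0.108 -0.742] [ 0.146 -0.719]
```

```bash
sed -i 's/zc=.0414,xc=.0017/zc=.043,xc=.0022/; s/B=(.5255,-.1865,-.085)/B=(.525,-.1863,-.085)/' plan.py; python3 - <<'E'
from plan import *
o=readout.get_obs(); Ro=R.from_rotvec(o['tool_rot'])
print('to .02',Ro.inv().apply(place(.02)-o['tcp_pos']).round(4),(Ro.inv()*Rp).as_rotvec().round(3)); print('down unit',Ro.inv().apply([0,0,-1]).round(3))
E
```

```text
to .02 [0.0013 0.0693 0.0178] [ 0.004  0.001 -0.003]
down unit [0.003 0.965 0.263]
```

```bash
python3 -m crank '[[0.001,0.012,0.003,0,0,0,0],[0,0.014,0.004,0,0,0,0],[0,0.014,0.004,0,0,0,0],[0,0.014,0.0035,0,0,0,0],[0,0.012,0.003,0,0,0,0],[0,0.003,0,0,0,0,0],[0,0,0,0,0,0,0]]' 30
python3 - <<'E'
from plan import *
o=readout.get_obs(); Ro=R.from_rotvec(o['tool_rot'])
print('to 0',Ro.inv().apply(place(0)-o['tcp_pos']).round(4),(Ro.inv()*Rp).as_rotvec().round(3),np.array(o['ft_force']).round(1))
for n in ('scene','side'): inhand(n)
E
```

```text
time_s: 30.8
tcp_pos: [0.5313, -0.1815, 0.1135]
tool_rot: [-0.104, -2.45, 1.881]
ft_force: [0.2, -0.5, -1.2]
width: 0.0034
gripper_force: 30.0
to 0 [-0.0003  0.0183  0.0044] [-0.     0.001 -0.   ] [ 0.2 -0.5 -1.2]
scene 0.62 490 [ 0.0505 -0.0639] [0.0715 0.0546] 5.4 z [ 0.015 -0.09 ] [ 0.088 -0.035]
scene 0.6 1711 [0.0009 0.0424] [0.0926 0.1124] 0.3 z [-0.046 -0.014] [0.047 0.099]
side 0.61 117 [ 0.0918 -0.5306] [0.0462 0.0246] 15.7 z [ 0.07  -0.546] [ 0.115 -0.516]
side 0.26 1045 [-0.4602  1.3531] [0.1354 2.537 ] 15.7 z [-0.853  0.122] [-0.15   2.562]
```

```bash
python3 -m crank '[[0,0.005,0.0015,0,0,0,0],[0,0.005,0.0015,0,0,0,0],[0,0.004,0.001,0,0,0,0],[0,0.002,0.0005,0,0,0,0],[0,0.001,0,0,0,0,0],[0,0,0,0,0,0,0]]' 30
python3 -m crank '[[0,0.001,0,0,0,0,0],[0,0,0,0,0,0,0]]' 30
python3 - <<'E'
from plan import *
o=readout.get_obs(); Ro=R.from_rotvec(o['tool_rot'])
print('to 0',Ro.inv().apply(place(0)-o['tcp_pos']).round(4))
inhand('scene')
E
```

```text
time_s: 31.6
tcp_pos: [0.5314, -0.1815, 0.0964]
tool_rot: [-0.105, -2.451, 1.881]
ft_force: [0.0, 0.5, -0.5]
width: 0.0037
gripper_force: 30.0
time_s: 31.8
tcp_pos: [0.5315, -0.1812, 0.0955]
tool_rot: [-0.105, -2.451, 1.881]
ft_force: [0.3, 0.7, -0.1]
width: 0.0037
gripper_force: 30.0
to 0 [-0.0002  0.0009  0.    ]
scene 0.87 443 [ 0.0506 -0.0719] [0.0756 0.0557] 1.2 z [ 0.013 -0.099] [ 0.089 -0.044]
scene 0.83 1702 [-0.0003  0.041 ] [0.0934 0.1145] 0.2 z [-0.047 -0.016] [0.047 0.098]
```

```bash
python3 -m crank '[[0,0.001,0,0,0,0,0],[0,0.001,0,0,0,0,0],[0,0,0,0,0,0,0]]' 30
python3 -m crank '[[0,0.001,0,0,0,0,0],[0,0,0,0,0,0,0]]' 30
```

```text
time_s: 32.2
tcp_pos: [0.5315, -0.1808, 0.0936]
tool_rot: [-0.105, -2.451, 1.881]
ft_force: [1.4, 0.2, 0.5]
width: 0.0038
gripper_force: 30.0
time_s: 32.4
tcp_pos: [0.5315, -0.1805, 0.0926]
tool_rot: [-0.105, -2.451, 1.881]
ft_force: [0.7, 0.7, 2.0]
width: 0.0036
gripper_force: 30.1
```

```bash
python3 -m crank '[[0,0.0008,0.0008,0,0,0,0],[0,0,0,0,0,0,0]]' 30
python3 -m crank '[[0,0.0005,0.0003,0,0,0,0],[0,0,0,0,0,0,0]]' 30
```

```text
time_s: 32.6
tcp_pos: [0.5315, -0.1811, 0.0917]
tool_rot: [-0.105, -2.451, 1.881]
ft_force: [0.4, 1.1, 2.4]
width: 0.0036
gripper_force: 30.2
time_s: 32.8
tcp_pos: [0.5315, -0.1812, 0.0911]
tool_rot: [-0.105, -2.451, 1.881]
ft_force: [-0.1, 2.2, 2.7]
width: 0.0037
gripper_force: 30.3
```

The far edge is on the seat (contact at the expected height). Now I'll open gradually so the near end comes down on the lower finger into the relief.

```bash
python3 -m crank '[[0,0,0,0,0,0,0.06],[0,0,0,0,0,0,0.1],[0,0,0,0,0,0,0.15],[0,0,0,0,0,0,0.2],[0,0,0,0,0,0,0.25],[0,0,0,0,0,0,0.3],[0,0,0,0,0,0,0.35],[0,0,0,0,0,0,0.4],[0,0,0,0,0,0,0.45],[0,0,0,0,0,0,0.5]]' 30
python3 - <<'E'
from plan import *
inhand('scene'); p=eyes.get_image('scene')
for r in eyes.trace('card_mid',p)[:2]:
    ys,xs=np.nonzero(r['pixels']); P=np.array([onz(p,(x,y),.08)[:2] for x,y in zip(xs,ys)]); c,w,a=cv2.minAreaRect(P.astype(np.float32)); print(np.round(c,4),np.round(w,4),round(a,1))
E
```

```text
time_s: 33.8
tcp_pos: [0.5315, -0.1812, 0.0911]
tool_rot: [-0.105, -2.451, 1.881]
ft_force: [-0.3, 0.7, -0.0]
width: 0.0459
gripper_force: 0.2
[ 0.5306 -0.1858] [0.1156 0.0939] 85.0
[ 0.5024 -0.0453] [0.0637 0.0661] 2.1
```

```bash
python3 -m crank '[[0,0,0,0,0,0,0.6],[0,0,0,0,0,0,0.65],[0,0,0,0,0,0,0.7],[0,0,0,0,0,0,0.75],[0,0,0,0,0,0,0.75],[0,0,0,0,0,0,0.75]]' 30
cat > chk.py <<'E'
from plan import *
for n in ('scene','side'):
  p=eyes.get_image(n)
  for r in eyes.trace('card_mid',p)[:2]:
    ys,xs=np.nonzero(r['pixels']); P=np.array([onz(p,(x,y),.08)[:2] for x,y in zip(xs,ys)]); c,w,a=cv2.minAreaRect(P.astype(np.float32)); print(n,round(r['p'],2),len(xs),np.round(c,4),np.round(w,4),round(a,1))
print('nest',box2w([.004,0,.078],B).round(4))
E
python3 chk.py
```

```text
time_s: 34.6
tcp_pos: [0.5314, -0.1813, 0.0911]
tool_rot: [-0.105, -2.451, 1.881]
ft_force: [-0.4, -1.0, -0.5]
width: 0.0705
gripper_force: 0.0
scene 0.92 419 [ 0.5032 -0.0459] [0.066  0.0669] 1.0
scene 0.62 1532 [ 0.5305 -0.1863] [0.1136 0.0918] 84.0
side 0.6 60 [0.5044 0.0927] [0.0355 0.0174] 12.0
side 0.57 103 [ 0.4908 -0.191 ] [0.1032 0.018 ] 85.6
nest [ 0.529  -0.1866  0.078 ]
```

```bash
python3 -m crank '[[0,0,-0.008,0,0,0,0.75],[0,0,-0.012,0,0,0,0.75],[0,0,-0.02,0,0,0,0.75],[0,0,-0.03,0,0,0,0.75],[0,0,-0.03,0,0,0,0.75],[0,-0.03,-0.02,0,0,0,0.75],[0,-0.04,-0.01,0,0,0,0.75],[0,-0.04,0,0,0,0,0.3],[0,-0.04,0,0,0,0,0.05],[0,-0.03,0,0,0,0,0]]' 20
python3 - <<'E'
from plan import *
import runpy; runpy.run_path('chk.py')
p=eyes.get_image('side'); q=eyes.get_image('scene')
# compare flat vs tilted hypotheses: silhouettes of the card at the nest, several near-end heights, against scene mask
rs=[r for r in eyes.trace('card_mid',q) if abs(r['centre'][0]*640-proj(q,[box2w([.004,0,.078],B)])[0][0])<12]
m=rs[0]['pixels']
for dz in (0,.003,.006,.01,.015):
    best=(0,)
    for dx in np.arange(-.003,.0031,.001):
        for dy in np.arange(-.003,.0031,.001):
            P=[box2w([.004+x+dx,y+dy,.08+dz*(y+.055)/.11],B) for x,y in[(-.045,-.055),(.045,-.055),(.045,.055),(-.045,.055)]]
            s=np.zeros((480*4,640*4),np.uint8); cv2.fillConvexPoly(s,((proj(q,P)+.5)*4).round().astype(np.int32),1); s=cv2.resize(s*255,(640,480),interpolation=cv2.INTER_AREA)>127
            best=max(best,((s&m).sum()/(s|m).sum(),dx,dy))
    print(dz,np.round(best,3))
o=readout.get_obs(); print(o['q'].round(2),np.array(o['tcp_pos']).round(3))
E
```

```text
time_s: 35.8
tcp_pos: [0.5378, -0.1013, 0.3013]
tool_rot: [-0.105, -2.454, 1.88]
ft_force: [0.3, 0.6, 0.3]
width: 0.0497
gripper_force: 0.0
scene 0.77 1461 [ 0.5295 -0.1853] [0.1105 0.094 ] 84.0
scene 0.41 63 [0.5805 0.388 ] [0.0236 0.0796] 46.3
side 0.73 614 [ 0.5291 -0.1885] [0.1259 0.0907] 83.2
side 0.59 145 [0.5236 0.0929] [0.0749 0.0199] 1.5
nest [ 0.529  -0.1866  0.078 ]Traceback (most recent call last):
  File "<stdin>", line 6, in <module>
IndexError: list index out of range
```

The card sits within about 2 mm of the nest centre in both views. Next is closing the lid: bring the tool upright, go behind the lid and push it over.

```bash
python3 - <<'E'
from plan import *
B=(.525,-.1863,-.085); Rv=ori(B[2],0)
def T(x,z): return rep(box2w([x,.045,z],B),Rv)
W1=rep([.56,-.12,.36],Rv); show('up',rows(W1,Rv,10,0))
d=Rv.inv().apply(T(.168,.36)-W1); print('to behind',d.round(4),'then down',(.36-.24))
def pt(th,f): return np.array([.097-f*np.cos(th)+.007*np.sin(th)+.008,.095+f*np.sin(th)+.007*np.cos(th)])
prev=np.array([.168,.24]); print('start',prev)
ths=np.r_[1.72,np.arange(1.64,-.01,-.0864)]
for i,th in enumerate(ths):
    c=pt(max(th,0),.148+.017*i/len(ths)); d=c-prev; prev=c; print(round(th,2),'[%.4f,0,%.4f,0,0,0,0],'%(-d[0],-d[1]), c.round(3))
q=eyes.get_image('scene'); u=proj(q,[box2w([.004,0,.08],B)])[0]
for r in eyes.trace('card_mid',q):
    if np.hypot(*(np.array(r['centre'])*[640,480]-u))<20:
        m=r['pixels']
        for dz in (-.003,0,.004,.008,.012):
            best=(0,)
            for dx in np.arange(-.003,.0031,.0015):
                for dy in np.arange(-.003,.0031,.0015):
                    P=[box2w([.004+x+dx,y+dy,.08+dz*(y+.055)/.11],B) for x,y in[(-.045,-.055),(.045,-.055),(.045,.055),(-.045,.055)]]
                    s=np.zeros((1920,2560),np.uint8); cv2.fillConvexPoly(s,((proj(q,P)+.5)*4).round().astype(np.int32),255); s=cv2.resize(s,(640,480),interpolation=cv2.INTER_AREA)>127
                    best=max(best,((s&m).sum()/(s|m).sum(),dx,dy))
            print('tilt',dz,np.round(best,3))
        break
E
```

```text
up
[[-0.0024, -0.0031, 0.0009, -0.1309, 0.0001, 0.0001, 0],
[-0.0024, -0.0031, 0.0005, -0.1309, 0.0001, 0.0001, 0],
[-0.0024, -0.0032, 0.0001, -0.1309, 0.0001, 0.0001, 0],
[-0.0024, -0.0032, -0.0004, -0.1309, 0.0001, 0.0001, 0],
[-0.0024, -0.0031, -0.0008, -0.1309, 0.0001, 0.0001, 0],
[-0.0024, -0.003, -0.0012, -0.1309, 0.0001, 0.0001, 0],
[-0.0024, -0.0028, -0.0015, -0.1309, 0.0001, 0.0001, 0],
[-0.0024, -0.0026, -0.0019, -0.1309, 0.0001, 0.0001, 0],
[-0.0024, -0.0023, -0.0022, -0.1309, 0.0001, 0.0001, 0],
[-0.0024, -0.002, -0.0025, -0.1309, 0.0001, 0.0001, 0]]
to behind [-0.1388 -0.024   0.    ] then down 0.12
start [0.168 0.24 ]
1.72 [0.0341,0,-0.0003,0,0,0,0], [0.134 0.24 ]
1.64 [0.0116,0,-0.0027,0,0,0,0], [0.122 0.243]
1.55 [0.0128,0,-0.0017,0,0,0,0], [0.109 0.245]
1.47 [0.0130,0,-0.0006,0,0,0,0], [0.096 0.245]
1.38 [0.0131,0,0.0005,0,0,0,0], [0.083 0.245]
1.29 [0.0131,0,0.0017,0,0,0,0], [0.07  0.243]
1.21 [0.0129,0,0.0028,0,0,0,0], [0.057 0.24 ]
1.12 [0.0127,0,0.0039,0,0,0,0], [0.045 0.236]
1.04 [0.0124,0,0.0050,0,0,0,0], [0.032 0.231]
0.95 [0.0120,0,0.0061,0,0,0,0], [0.02  0.225]
0.86 [0.0115,0,0.0072,0,0,0,0], [0.009 0.218]
0.78 [0.0108,0,0.0082,0,0,0,0], [-0.002  0.21 ]
0.69 [0.0101,0,0.0092,0,0,0,0], [-0.012  0.201]
0.6 [0.0094,0,0.0101,0,0,0,0], [-0.022  0.191]
0.52 [0.0085,0,0.0109,0,0,0,0], [-0.03  0.18]
0.43 [0.0076,0,0.0116,0,0,0,0], [-0.038  0.168]
0.34 [0.0065,0,0.0123,0,0,0,0], [-0.044  0.156]
0.26 [0.0055,0,0.0129,0,0,0,0], [-0.05   0.143]
0.17 [0.0044,0,0.0134,0,0,0,0], [-0.054  0.13 ]
0.08 [0.0032,0,0.0138,0,0,0,0], [-0.057  0.116]
-0.0 [0.0020,0,0.0138,0,0,0,0], [-0.059  0.102]
tilt -0.003 [0.966 0.002 0.   ]
tilt 0 [0.984 0.002 0.   ]
tilt 0.004 [0.965 0.    0.   ]
tilt 0.008 [ 0.948  0.    -0.002]
tilt 0.012 [ 0.924  0.    -0.002]
```

The card lies flat (best fit at zero tilt, IoU 0.98).

```bash
python3 -m crank '[[-0.002,-0.003,0.001,-0.1309,0,0,0],[-0.002,-0.003,0,-0.1309,0,0,0],[-0.002,-0.003,0,-0.1309,0,0,0],[-0.0025,-0.003,0,-0.1309,0,0,0],[-0.0025,-0.003,-0.001,-0.1309,0,0,0],[-0.0025,-0.003,-0.001,-0.1309,0,0,0],[-0.0025,-0.003,-0.0015,-0.1309,0,0,0],[-0.0025,-0.0025,-0.002,-0.1309,0,0,0],[-0.0025,-0.0025,-0.002,-0.1309,0,0,0],[-0.0025,-0.002,-0.0025,-0.1309,0,0,0],[0,0,0,0,0,0,0]]' 20
python3 - <<'E'
from plan import *
Rv=ori(B[2],0); o=readout.get_obs(); Ro=R.from_rotvec(o['tool_rot']); W=rep(box2w([.168,.045,.36],B),Rv)
print((Ro.inv()*Rv).as_rotvec().round(3),Ro.inv().apply(W-o['tcp_pos']).round(4),o['q'].round(2))
E
```

```text
time_s: 37.35
tcp_pos: [0.5595, -0.1256, 0.3254]
tool_rot: [0.145, 3.137, 0.006]
ft_force: [-0.1, -0.1, -0.5]
width: 0.0004
gripper_force: 0.0
[ 0.004  0.001 -0.008] [-0.1389 -0.0174  0.0005] [ 0.33  0.23 -0.19  1.52  0.04  1.39  1.61]
```

```bash
python3 -m crank '[[-0.035,-0.0045,0,0,0,0,0],[-0.035,-0.0045,0,0,0,0,0],[-0.035,-0.0045,0,0,0,0,0],[-0.034,-0.004,0,0,0,0,0],[0,0,0,0,0,0,0],[0,0,0.03,0,0,0,0],[0,0,0.04,0,0,0,0],[0,0,0.03,0,0,0,0],[0,0,0.02,0,0,0,0],[0,0,0,0,0,0,0]]' 20
```

```text
time_s: 38.35
tcp_pos: [0.6952, -0.1491, 0.2023]
tool_rot: [-0.131, -3.135, -0.001]
ft_force: [-1.1, 0.6, -0.9]
width: 0.0003
gripper_force: 0.0
```

```bash
python3 -m crank '[[0.012,0,0,0,0,0,0],[0.011,0,0,0,0,0,0],[0.011,0,0,0,0,0,0],[0.0115,0,-0.0025,0,0,0,0],[0.013,0,-0.0015,0,0,0,0],[0.013,0,-0.0005,0,0,0,0],[0.013,0,0.0005,0,0,0,0],[0.013,0,0.0015,0,0,0,0],[0.013,0,0.003,0,0,0,0],[0.0125,0,0.004,0,0,0,0]]' 20
```

```text
time_s: 39.35
tcp_pos: [0.5741, -0.1394, 0.2021]
tool_rot: [0.132, 3.136, -0.001]
ft_force: [1.3, 0.1, 0.0]
width: 0.0004
gripper_force: 0.6
```

```bash
python3 -m crank '[[0.0125,0,0.005,0,0,0,0],[0.012,0,0.006,0,0,0,0],[0.0115,0,0.007,0,0,0,0],[0.011,0,0.008,0,0,0,0],[0.010,0,0.009,0,0,0,0],[0.0095,0,0.010,0,0,0,0],[0.0085,0,0.011,0,0,0,0],[0.0075,0,0.0115,0,0,0,0]]' 20
python3 - <<'E'
from plan import *
p=eyes.get_image('side')
for r in eyes.trace('lid',p)[:2]:
    ys,xs=np.nonzero(r['pixels']); print(round(r['p'],2),len(xs),xs.min(),xs.max(),ys.min(),ys.max())
def lidp(f,n,y,th): return box2w([.097-f*np.cos(th)+n*np.sin(th),y,.095+f*np.sin(th)+n*np.cos(th)],B)
for th in (.3,.4,.5,1,1.5): print(th,[proj(p,lidp(f,n,y,th))[0].round().tolist() for f,n,y in [(.177,.007,.09),(.177,.007,-.09),(.211,.019,0)]])
E
```

```text
time_s: 40.15
tcp_pos: [0.4922, -0.1325, 0.1338]
tool_rot: [0.132, 3.136, -0.001]
ft_force: [1.0, 0.6, 1.0]
width: 0.0002
gripper_force: 0.2
0.84 1601 332 408 135 180
0.3 [[394.0, 170.0], [405.0, 142.0], [411.0, 149.0]]
0.4 [[392.0, 163.0], [403.0, 137.0], [408.0, 142.0]]
0.5 [[389.0, 157.0], [400.0, 131.0], [405.0, 135.0]]
1 [[366.0, 132.0], [380.0, 108.0], [377.0, 106.0]]
1.5 [[334.0, 119.0], [351.0, 96.0], [340.0, 93.0]]
```

```bash
python3 -m crank '[[0.0065,0,0.012,0,0,0,0],[0.0055,0,0.0125,0,0,0,0],[0.0045,0,0.013,0,0,0,0],[0.003,0,0.013,0,0,0,0],[0.001,0,0.006,0,0,0,0],[0,0,0.003,0,0,0,0],[0,0,0,0,0,0,0]]' 20
```

```text
time_s: 40.95
tcp_pos: [0.4725, -0.1309, 0.0741]
tool_rot: [0.132, 3.137, 0.0]
ft_force: [-0.2, 0.3, 0.3]
width: 0.0005
gripper_force: 0.0
```

```bash
python3 -m crank '[[0,0,0.002,0,0,0,0],[0,0,0.002,0,0,0,0],[0,0,0,0,0,0,0]]' 20
python3 -m crank '[[0,0,0.0015,0,0,0,0],[0,0,0,0,0,0,0]]' 20
python3 -m crank '[[0,0,0.001,0,0,0,0],[0,0,0,0,0,0,0]]' 20
```

```text
time_s: 41.25
tcp_pos: [0.4719, -0.1309, 0.0696]
tool_rot: [0.133, 3.138, 0.0]
ft_force: [0.1, 0.2, 0.3]
width: 0.0005
gripper_force: 0.0
time_s: 41.45
tcp_pos: [0.4719, -0.1309, 0.0682]
tool_rot: [0.133, 3.138, 0.0]
ft_force: [-0.0, -0.2, -0.7]
width: 0.0007
gripper_force: 0.0
time_s: 41.65
tcp_pos: [0.4721, -0.1309, 0.0673]
tool_rot: [0.133, 3.137, 0.0]
ft_force: [-0.4, -0.1, 0.5]
width: 0.0002
gripper_force: 0.0
```

```bash
python3 -m crank '[[0,0,0.001,0,0,0,0],[0,0,0,0,0,0,0]]' 20
python3 -m crank '[[0,0,0.001,0,0,0,0],[0,0,0,0,0,0,0]]' 20
python3 - <<'E'
from plan import *
for n in('side','scene'):
    p=eyes.get_image(n)
    for k in('lid','paddle'):
        for r in eyes.trace(k,p)[:1]:
            ys,xs=np.nonzero(r['pixels']); print(n,k,round(r['p'],2),len(xs),xs.min(),xs.max(),ys.min(),ys.max(),(np.array(r['centre'])*[640,480]).round(1))
E
```

```text
time_s: 41.85
tcp_pos: [0.4722, -0.1309, 0.067]
tool_rot: [0.133, 3.137, -0.0]
ft_force: [-5.3, 1.0, 15.9]
width: 0.0003
gripper_force: 7.8
time_s: 42.05
tcp_pos: [0.4723, -0.131, 0.0667]
tool_rot: [0.133, 3.137, -0.0]
ft_force: [-10.7, 3.0, 32.8]
width: 0.0003
gripper_force: 16.4
side lid 0.56 1878 333 415 152 189 [367.3 172.2]
side paddle 0.6 245 283 301 194 208 [291.6 202.4]
scene lid 0.81 4315 326 423 291 374 [377.5 336.8]
scene paddle 0.72 329 325 353 331 350 [340.3 339.5]
```

The finger hit a hard stop at z ≈ 0.102, where the shut lid's upper face should be. I'll retreat and compare the lid and paddle with the starting pictures.

```bash
python3 -m crank '[[0,0,-0.01,0,0,0,0],[0,0,-0.03,0,0,0,0],[0,0,-0.04,0,0,0,0],[0,0.04,-0.04,0,0,0,0],[0,0.045,-0.03,0,0,0,0],[0,0.045,0,0,0,0,0],[0,0.045,0,0,0,0,0],[0,0.03,0,0,0,0,0],[0,0,0,0,0,0,0]]' 20
python3 - <<'E'
from plan import *
redf=lambda m:(m[...,0]>90)&(m[...,1]<.5*m[...,0])&(m[...,2]<.5*m[...,0])
for n,(r0,r1,c0,c1) in {'scene':(325,360,315,360),'side':(155,185,392,420)}.items():
    p=eyes.get_image(n); b=cv2.cvtColor(cv2.imread(f'pics/{n}0.png'),cv2.COLOR_BGR2RGB)
    for nm,im in (('start',b),('now',p['image'])):
        ys,xs=np.nonzero(redf(im.astype(int))[r0:r1,c0:c1]); print(n,nm,len(xs),(xs.mean()+c0).round(2),(ys.mean()+r0).round(2),xs.min()+c0,xs.max()+c0,ys.min()+r0,ys.max()+r0)
    a=[cv2.cvtColor(i,cv2.COLOR_RGB2GRAY) for i in (b,p['image'])]
    w=(slice(290,380),slice(320,430)) if n=='scene' else (slice(150,192),slice(330,420))
    print(n,'shift lid (px)',cv2.phaseCorrelate(*[x[w].astype(np.float32) for x in a]),'diff>40:',(cv2.absdiff(a[0][w],a[1][w])>40).sum())
    for r in eyes.trace('card_mid',p)[:2]: print(round(r['p'],2),(np.array(r['centre'])*[640,480]).round())
    for k in ['turned_stop','dial_gauge','v_block','spanner','hex_key_1']:
        print(k,[ (round(r['p'],2),onz(p,np.array(r['centre'])*[640,480],.015).round(3)[:2].tolist()) for r in eyes.find_in(k,p)[:2]])
E
```

```text
time_s: 43.25
tcp_pos: [0.4883, 0.0694, 0.2086]
tool_rot: [0.124, 3.138, 0.002]
ft_force: [-0.3, -0.9, -0.6]
width: 0.0006
gripper_force: 0.0
scene start 280 337.86 341.55 326 350 332 350
scene now 281 337.84 341.53 326 350 332 350
scene shift lid (px) ((-0.034511766820060075, 0.027600209004241094), 0.8113746531804402) diff>40: 727
0.8 [336. 296.]
0.63 [342. 340.]
turned_stop [(0.63, [0.525, 0.412])]
dial_gauge [(0.84, [0.745, -0.115])]
v_block [(0.71, [0.766, -0.219]), (0.18, [0.552, -0.147])]
spanner [(0.49, [0.48, 0.525])]
hex_key_1 []
side start 113 404.65 169.66 395 414 166 173
side now 113 404.51 169.7 395 414 166 173
side shift lid (px) ((0.02986906910877707, 0.5141840491098364), 0.8179430759100267) diff>40: 245
0.71 [358. 231.]
turned_stop [(0.7, [0.527, 0.385])]
dial_gauge [(0.69, [0.741, -0.103])]
v_block [(0.67, [0.771, -0.225])]
spanner [(0.81, [0.477, 0.546]), (0.37, [0.501, 0.137])]
hex_key_1 []
```

The paddle's position matches the start to 0.14 px or better in both views, so the lid is shut and latched. The four bystanders the networks found haven't moved. Handing in.

```bash
python3 -c "
from rig import finish_job
print(finish_job())"
```

```text
the job is handed in; nothing more can be done
None
```

The brush card lies flat in the nest, copper side down, the lid is shut and latched as far as the cameras show, and the job was handed in at about 43 s; the hand-in returned no verdict, the hex key was not found in the final pictures, and the last press on the lid reached about 33 N against the 5–15 N advised.

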